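Pre-start check of the bench polisher: turn the spindle over, try the sprung dust hood

TASK

Do the pre-start check on the bench polisher: with the dust hood still shut, turn the spindle over by hand through at least one full turn (either way) at the open felt wheel, to see that nothing is caught. Then take the dust hood by its knob, raise it clearly past its balance point (by ten degrees or so), ease it back and hold it about five degrees below the balance point, where it would drop shut by itself if let go, so that I can look at the mop under it. Never let the hood swing or slam, leave everything else where it lies, and finish still holding the hood there.

Things in the scene. Friction and masses are not known exactly. Their poses are not given: they have to be found in the camera images.
- polisher: bench polisher bolted down: motor (120 mm dia., y = +-101 mm, top z = 183 mm) with a through spindle (axis z = 120 mm), open felt wheel on the right, dust box with hinged steel hood over a mop on the left (x -80 to 90 mm, y 130 to 250 mm). Origin on the bench under the motor's middle; x to the machine's back, y along the spindle to the dust box (robot's left), z up
- wheel_center (a point): centre of the open felt wheel (fixed point): hard, 100 mm dia., 25 mm thick along y, can be pinched on its flat faces or pushed at the rim. 25 mm clamp flanges, 6 mm proud of each face; bare 14 mm spindle beside it, 97 mm to the motor, 27 mm outward. Clear above; only low things (under 40 mm) beside it. A pencil line across rim and faces is at the top at the start
- spindle (a joint): angle of spindle and both wheels in rad, 0 at the start, counts on past 2 pi, no stops; grows as the top of the wheel moves towards the robot. Slight friction (0.02 N m), stops when let go. Fingers that carry a pinched wheel round without tilting slip a little near the hub, less near the rim: go by this angle or the pencil line
- hood_hinge (a point): middle of the hood's hinge axis, top of the dust box's back, 130 mm above the bench (fixed point); axis parallel to the spindle (polisher's y). The hood is 160 mm deep, 120 mm wide, rises 68 mm above the hinge and its front leans back
- hood (a joint): opening of the dust hood in rad: 0 shut, stop at 1.6; its front swings up and back. Weighs 0.9 kg, partly carried by a torsion spring: balance point at 0.90 rad (52 degrees). Below it the hood falls shut by itself, above it it goes on up to the stop by itself. At the knob: 2 N to start it from shut, 0.3 N to hold it 0.1 rad below balance
- knob_grip (a point): middle of the black knob low on the hood's front (moves with it): cylinder 28 mm dia., 40 mm long, pointing straight out of the front (polisher's -x when shut) on 28 mm of 12 mm stem. Point 203 mm in front of the hinge axis and 12 mm above it when shut. Pinched along y across its sides, it pivots between the fingers as the hood swings
- rouge: bar of polishing compound in its paper band, 55 x 115 x 34 mm, origin at the centre of its underside; leave it alone
- paste_tin: round lidded tin, 75 mm dia., 25 mm high, origin at the centre of its underside; leave it alone
- spare_wheel: spare felt wheel lying flat on the bench, 80 mm dia., 20 mm thick, origin at the centre of its underside; leave it alone
- pliers: small pliers lying flat, 160 mm long, 12 mm thick, origin under the pivot; leave them alone
- mug: white mug, 82 mm dia., 95 mm high, origin at the centre of its underside; leave it alone
- hammer: small hammer lying flat, 240 mm long, 26 mm high, origin under the handle near mid-length; leave it alone
- jar: glass jar with a metal cap, 64 mm dia., 70 mm high, origin at the centre of its underside; leave it alone

How it is judged:
By the outcome, as a careful person would: the job done as asked, in the order asked, and still so for the second after the job is handed in, while the arm keeps its last pose, push and grip.
It also fails if it takes over 67 s, if anything falls off the work surface, if the arm or the gripper's body presses on something with over 40 N, if the wrist force passes 120 N, or if a joint passes its speed limit or range.

ROBOT

A 6-joint arm with a two-finger parallel gripper is mounted at the origin on the work surface. World frame = base frame: x ahead of the robot, y to its left, z up, the work surface at z = 0. Lengths are in mm, angles in rad, forces in N, time in s.
With the tool pointing down it reaches from about 275 to 750 mm from the base axis. Payload 10.2 kg.
Tool frame: the origin (TCP) lies between the finger pads; the fingertips stand 11 mm ahead of it and the grasp point (between the pads) lies 8 mm behind it (ctrl.tip_extent is the distance from the TCP to the fingertips, in mm); z points along the fingers, y is the direction in which the jaws open and shut (so a half turn about z gives the same grasp; the last joint's range is limited). The gripper opens to 85 mm and grips with 20 to 120 N. Pads are 22 mm wide; open, the fingers measure 114 mm over their backs; the gripper's body (76 mm by 85 mm) begins 54 mm behind the grasp point. The pads swing forward as they close: fully open they stand 13 mm farther back than shut.
Start: joints at [-0.223, 0.313, 1.498, -0, 1.331, -0.223], TCP at [525.006, -0.014, 242.294] pointing down, gripper open.
Joint ranges: [-2.94, 2.94], [-0.97, 2.17], [0.19, 2.56], [-1.23, 4.37], [0.02, 3.11], [-2.88, 2.88]. Speed limits (rad/s): [2.39, 2.39, 3.01, 3.14, 3.14, 3.14].

INTERFACE

Orientations are given as a unit quaternion [w, x, y, z].
In Python, from rig import ctrl gives the robot as it stands.
- The arm moves only by the tool apply_moves, never from a script. Its argument "commands" is a list of rows, each a list of 5 numbers: the finger opening in cm, from 0 to 8.54, then the shift along the tool's x, y, z in cm, then the turn about the tool's z in rad. In form: [[jaw, dx, dy, dz, roll], ...]. A call has 1 to 12 rows; each row shifts and turns the commanded pose from where the row before left it, along the tool's axes as they then stand; what a row does not reach is not made up. A row lasts 1/12 s, in which the tool goes at most 41.7 mm and 7.16 degrees, less where a joint would pass 70% of its speed; a pose out of reach is approached as far as the arm can. A call with a gripper value outside its range is refused whole. The fingers move at their own pace and stop on an object; "squeeze" is the grip in N (left out, the last holds). Time passes only in rows, so rows that do not move let the fingers close. It gives the time, the measured TCP pose, the force and the opening at its end, in the units of the state.
- ctrl.sense(): the state, without advancing time (a new reading comes with each control period).
- ctrl.capture(name): name is "scene" or "side" or "wrist"; returns the picture (384x512x3 uint8, red, green, blue); there is no depth.
- ctrl.camera_info(name): a dict with "fov_y" (degrees; the focal length in pixels is half the picture's height over the tangent of half this angle, whatever the lens; pixels are square), "cx", "cy" (the principal point, pixels), "dist_coeffs" ([k1, k2, p1, p2, k3] as OpenCV has them; the pictures are not rectified), "camera_from_world" (4x4, takes a point from world to camera coordinates). Camera axes: x right, y down, z forward; pixel columns grow to the right and rows downward; lengths in mm; the calibration is good to about 2 mm. A picture is of the moment at which its call begins: read the wrist's pose just before it. camera_info takes no time and is no camera call; for the wrist camera it gives the pose at the moment of the call.
- ctrl.finish_job(): hands the job in, once; it reports no verdict.
The state is a dict: "time_s": time; "joints": joint angles; "dq": joint speeds; "tau": joint torques, N m; "eef_pos": TCP position; "ee_rot": TCP orientation; "force": force on the tool from outside, world axes, zero at the start; "wrist_torque": the same for the moment, N m; "grip_width": opening from 0.0 (shut) to 1.0 (fully open).
Only numpy, scipy, OpenCV 4.12 (cv2) and the standard library are available. Lean on these libraries where they do the work, as an engineer would, in place of code of your own. Each camera call takes 0.05 s, during which the arm holds its last target.

## Working session

There is one attempt and no reset: what is moved stays moved. The work goes in short steps, Python scripts to look and compute and a tool call to move; the robot and the scene stay as the last step left them, time stands still between calls to the robot, and variables do not carry over. Pictures are saved under pics/ and viewed, and the job is handed in when it is done.

Besides the shell and the picture viewer there is one more tool, called after ">>>" in YAML: its name, and indented under it one key for each argument. apply_moves: Moves the arm, as the interface text tells. Its arguments: {"type":"object","properties":{"commands":{"type":"array"},"squeeze":{"type":"number"}},"required":["commands"]}

```bash
ls; mkdir -p pics
python3 - <<'E'
from rig import ctrl
import cv2
print(ctrl.sense())
for n in ("scene","side","wrist"):
    im=ctrl.capture(n); cv2.imwrite(f"pics/{n}0.png",im[:,:,::-1]); print(n,ctrl.camera_info(n))
print(ctrl.tip_extent)
E
```

```text
pics
{'time_s': 0.0, 'joints': array([-2.23382038e-01,  3.13505576e-01,  1.49841310e+00, -1.05367140e-05,
        1.33101279e+00, -2.23415205e-01]), 'dq': array([-0.00063175, -0.00170978,  0.0001504 , -0.00114475,  0.00066515,
       -0.00016878]), 'tau': array([-5.78409599e-04, -4.12261176e+01, -2.59742296e+01, -3.58453699e-04,
        4.11797926e-03, -1.23038126e-05]), 'eef_pos': array([5.24764320e+02, 4.82403292e-02, 2.41715661e+02]), 'ee_rot': array([-5.63716483e-04,  7.07094009e-01,  7.07119236e-01, -3.61040833e-04]), 'force': array([-0.00344906, -0.20956829, -0.29083047]), 'wrist_torque': array([-0.04619542,  0.0014992 ,  0.01494312]), 'grip_width': 1.000264370350382}
scene {'fov_y': 54.301236664055054, 'cx': 257.6258452623784, 'cy': 186.59317913010432, 'dist_coeffs': array([-0.05252978,  0.        ,  0.        ,  0.        ,  0.        ]), 'camera_from_world': array([[-5.02822297e-01,  8.64337107e-01,  9.54479877e-03,
         2.39744403e+02],
       [ 5.39870992e-01,  3.22651677e-01, -7.77454312e-01,
        -2.26485169e+02],
       [-6.75062256e-01, -3.85768403e-01, -6.28866
[... 505 characters left out ...]
569e-01, -8.56433330e-01, -4.80137325e-01,
         1.31093093e+03],
       [ 0.00000000e+00,  0.00000000e+00,  0.00000000e+00,
         1.00000000e+00]])}
wrist {'fov_y': 59.864877077694715, 'cx': 251.65668600839393, 'cy': 191.56070654967007, 'dist_coeffs': array([-0.08422711,  0.        ,  0.        ,  0.        ,  0.        ]), 'camera_from_world': array([[ 9.99998290e-01,  2.39001944e-04, -1.83389826e-03,
        -5.24148797e+02],
       [ 8.00092186e-04, -9.49923888e-01,  3.12480346e-01,
        -4.12747598e+01],
       [-1.66738036e-03, -3.12481278e-01, -9.49922455e-01,
         3.80996573e+02],
       [ 0.00000000e+00,  0.00000000e+00,  0.00000000e+00,
         1.00000000e+00]])}
11.0
```

View pics/scene0.png

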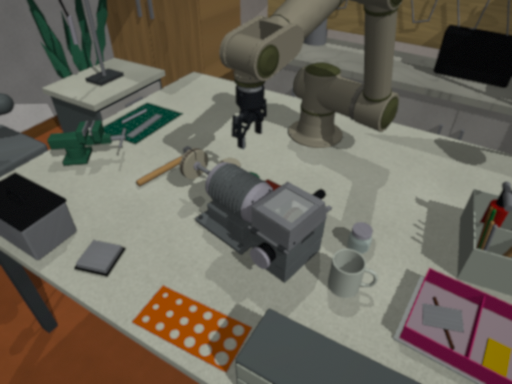

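View pics/side0.png

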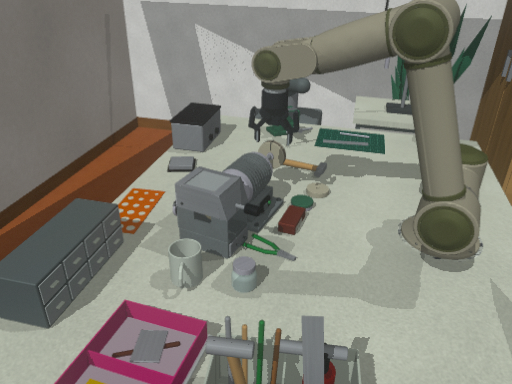

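View pics/wrist0.png

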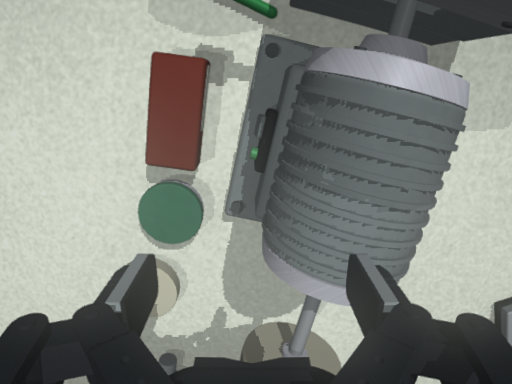

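Run:
```python
import cv2
a=cv2.imread("pics/scene0.png")[130:290,160:370]; cv2.imwrite("pics/s_z.png",cv2.resize(a,None,fx=3.7,fy=3.7,interpolation=cv2.INTER_CUBIC))
a=cv2.imread("pics/side0.png")[130:290,160:340]; cv2.imwrite("pics/d_z.png",cv2.resize(a,None,fx=3.7,fy=3.7,interpolation=cv2.INTER_CUBIC))
```

```text
(no output)
```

View pics/s_z.png

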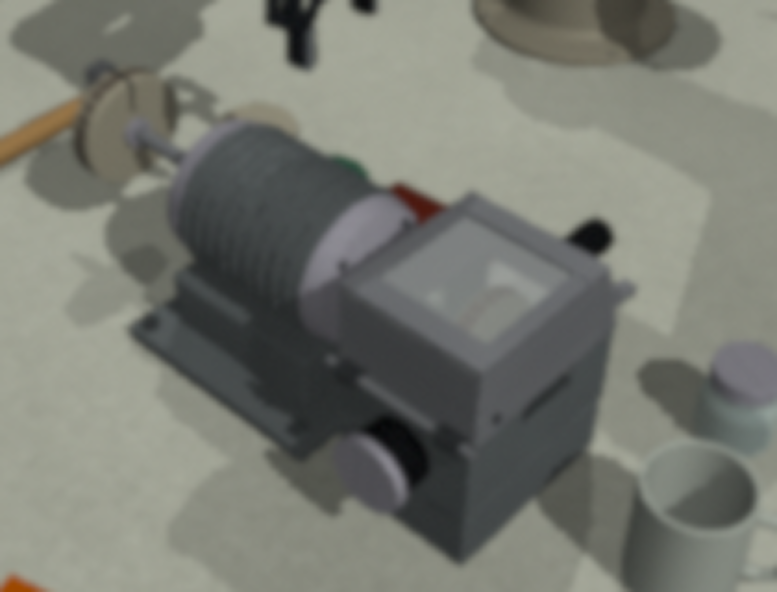

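View pics/d_z.png

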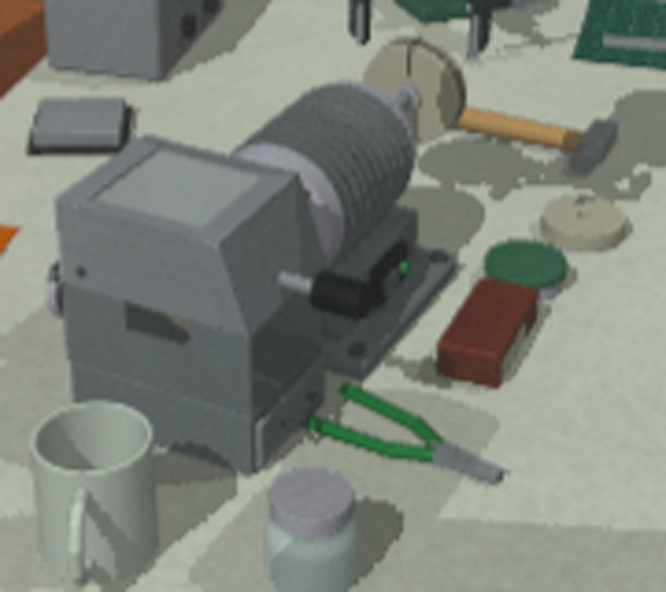

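```bash
cat > h.py <<'E'
import numpy as np, cv2
from rig import ctrl
def ray(info,uv):
    f=192/np.tan(np.radians(info["fov_y"]/2)); K=np.array([[f,0,info["cx"]],[0,f,info["cy"]],[0,0,1]])
    p=cv2.undistortPoints(np.array([[uv]],float),K,np.array(info["dist_coeffs"]))[0,0]
    T=np.array(info["camera_from_world"]);R=T[:3,:3];o=-R.T@T[:3,3];d=R.T@np.array([p[0],p[1],1]);return o,d/np.linalg.norm(d)
def plane(info,uv,z):
    o,d=ray(info,uv); return o+d*(z-o[2])/d[2]
def tri(rs):
    A=0;b=0
    for o,d in rs:
        P=np.eye(3)-np.outer(d,d);A=A+P;b=b+P@o
    x=np.linalg.solve(A,b); return x,[np.linalg.norm((np.eye(3)-np.outer(d,d))@(x-o)) for o,d in rs]
def proj(info,X):
    f=192/np.tan(np.radians(info["fov_y"]/2)); K=np.array([[f,0,info["cx"]],[0,f,info["cy"]],[0,0,1]])
    T=np.array(info["camera_from_world"]);r,_=cv2.Rodrigues(T[:3,:3])
    return cv2.projectPoints(np.atleast_2d(X).astype(float),r,T[:3,3],K,np.array(info["dist_coeffs"]))[0][:,0]
E
python3 - <<'E'
from h import *
np.set_printoptions(precision=1,suppress=True)
s=ctrl.camera_info("scene");d=ctrl.camera_info("side")
S=lambda x,y:(159.5+x/3.7+.1,129.5+y/3.7+.1+.3)
print("wheel",tri([ray(s,S(130,122)),ray(d,S(414,89))]), plane(s,S(130,122),120),plane(d,S(414,89),120))
print("box BL",plane(s,S(460,562),0),"FL s",plane(s,S(582,457),0),"FL d",plane(d,S(253,470),0))
print("hood top back-left/..", tri([ray(s,S(480,365)),ray(d,S(62,200))]))
print("top front-left", tri([ray(s,S(608,270)),ray(d,S(222,242))]))
print("top front right", tri([ray(s,S(474,195)),ray(d,S(300,170))]))
print("knob", tri([ray(s,S(594,236)),ray(d,S(338,293))]))
E
```

```text
wheel (array([ 562.3, -180.7,  120.8]), [np.float64(0.5186523811847726), np.float64(0.5186523811847598)]) [ 562.1 -180.8  120. ] [ 562.6 -183.5  120. ]
box BL [740.2 232.6   0. ] FL s [606.9 268.3   0. ] FL d [588.8 262.    0. ]
hood top back-left/.. (array([738.2, 233.6, 194.6]), [np.float64(0.6722172203752228), np.float64(0.6722172203751976)])
top front-left (array([609.3, 264.4, 193.1]), [np.float64(2.8156687799747506), np.float64(2.8156687799747155)])
top front right (array([584.6, 151.3, 195.3]), [np.float64(3.43489503335645), np.float64(3.4348950333563866)])
knob (array([532.4, 228.9, 146.7]), [np.float64(1.3924806855424148), np.float64(1.3924806855424146)])
```

>>> apply_moves:
  commands:
    - [8.5,-3.5,0.4,0,0]
    - [8.5,-3.5,0.4,0,0]
    - [8.5,-3.5,0.4,0,0]
    - [8.5,-3.5,0.4,0,0]
    - [8.5,-3.5,0.4,0,0]

```text
time_s: 0.57
eef_pos: [544.8, -176.6, 242.1]
ee_rot: [-0.0, 0.707, 0.707, -0.0]
force: [0.0, 0.4, -0.6]
grip_width: 0.998
```

>>> apply_moves:
  commands:
    - [8.5,0,0,0,-0.115]
    - [8.5,0,0,0,-0.115]
    - [8.5,0,0,0,-0.115]
    - [8.5,0,0,0,-0.115]
    - [8.5,0,0,0,-0.115]
    - [8.5,0,0,0,-0.115]
    - [8.5,0,0,0,-0.115]
    - [8.5,0,0,0,-0.115]
    - [8.5,0,0,0,-0.115]
    - [8.5,0,0,0,-0.115]
    - [8.5,0,0,0,-0.115]
    - [8.5,0,0,0,-0.105]

```text
time_s: 1.57
eef_pos: [544.9, -175.0, 242.0]
ee_rot: [-0.0, 0.097, 0.995, 0.0]
force: [0.1, -0.6, -0.2]
grip_width: 0.997
```

Run:
```python
from h import *
np.set_printoptions(precision=4,suppress=True)
st=ctrl.sense();i=ctrl.camera_info("wrist");im=ctrl.capture("wrist")
cv2.imwrite("pics/w1.png",im[:,:,::-1]);cv2.imwrite("pics/w1z.png",cv2.resize(im[:,:,::-1],None,fx=1.55,fy=1.55))
im=ctrl.capture("scene");cv2.imwrite("pics/s1.png",im[:,:,::-1])
print(st,i)
import pickle;pickle.dump(i,open("w1.pkl","wb"))
```

```text
{'time_s': 1.5667, 'joints': array([-0.5153,  0.4184,  1.3493, -0.    ,  1.3745, -1.891 ]), 'dq': array([-0.0009,  0.0003, -0.0006, -0.0006, -0.0004, -1.2347]), 'tau': array([ -0.0001, -46.4547, -26.3549,  -0.0005,   0.0022,   1.5401]), 'eef_pos': array([ 544.9012, -174.9711,  241.9926]), 'ee_rot': array([-0.0003,  0.0974,  0.9952,  0.0001]), 'force': array([ 0.1345, -0.6018, -0.222 ]), 'wrist_torque': array([-0.0364, -0.0203, -0.0104]), 'grip_width': 0.996628590487254} {'fov_y': 59.864877077694715, 'cx': 251.65668600839393, 'cy': 191.56070654967007, 'dist_coeffs': array([-0.0842,  0.    ,  0.    ,  0.    ,  0.    ]), 'camera_from_world': array([[   0.1936,    0.9811,   -0.0005,   66.5383],
       [   0.9325,   -0.1839,    0.3108, -580.3601],
       [   0.3049,   -0.0606,   -0.9505,  203.6538],
       [   0.    ,    0.    ,    0.    ,    1.    ]])}
```

View pics/w1z.png

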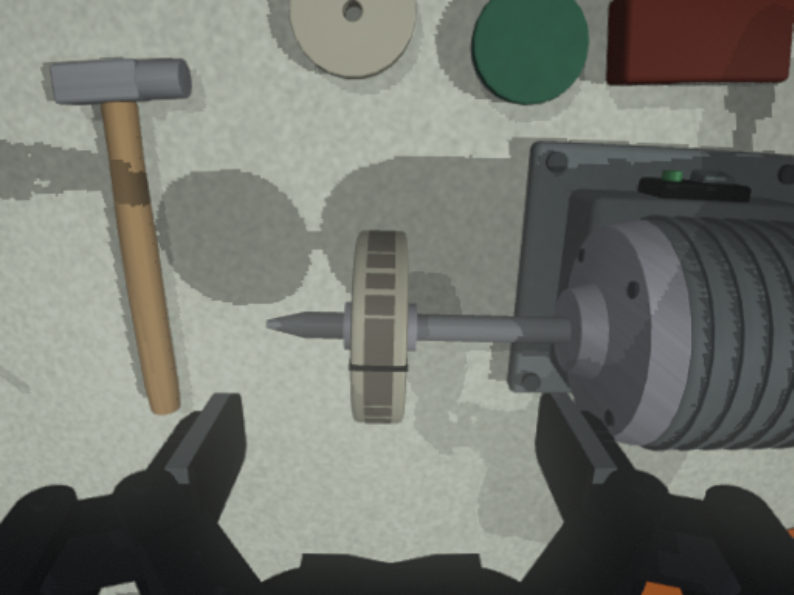

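Run:
```python
from h import *
import pickle
np.set_printoptions(precision=2,suppress=True)
i=pickle.load(open("w1.pkl","rb"))
im=cv2.imread("pics/w1.png")
hs=cv2.cvtColor(im,cv2.COLOR_BGR2HSV)
for x in (180,190,200,280,290,300,310,320,330):
    print(x,[ (y,)+tuple(im[y,x]) for y in range(200,225)][::3])
```

```text
180 [(200, np.uint8(172), np.uint8(186), np.uint8(179)), (203, np.uint8(167), np.uint8(179), np.uint8(173)), (206, np.uint8(94), np.uint8(95), np.uint8(92)), (209, np.uint8(123), np.uint8(122), np.uint8(118)), (212, np.uint8(91), np.uint8(92), np.uint8(88)), (215, np.uint8(171), np.uint8(184), np.uint8(178)), (218, np.uint8(168), np.uint8(181), np.uint8(175)), (221, np.uint8(168), np.uint8(180), np.uint8(175)), (224, np.uint8(167), np.uint8(180), np.uint8(174))]
190 [(200, np.uint8(173), np.uint8(185), np.uint8(180)), (203, np.uint8(89), np.uint8(91), np.uint8(88)), (206, np.uint8(98), np.uint8(99), np.uint8(96)), (209, np.uint8(102), np.uint8(102), np.uint8(99)), (212, np.uint8(97), np.uint8(98), np.uint8(95)), (215, np.uint8(89), np.uint8(91), np.uint8(88)), (218, np.uint8(168), np.uint8(180), np.uint8(176)), (221, np.uint8(173), np.uint8(185), np.uint8(180)), (224, np.uint8(176), np.uint8(187), np.uint8(180))]
200 [(200, np.uint8(160), np.uint8(171), np.uint8(166)), (203, np.uint8(89), np.uint8(90), np.uint8(86)), (206, np.uint8(95), np.uint8(95), np.uint8(92)), (209, np.uint8(103
[... 2391 characters left out ...]
.uint8(120), np.uint8(115)), (215, np.uint8(121), np.uint8(119), np.uint8(115)), (218, np.uint8(111), np.uint8(110), np.uint8(106)), (221, np.uint8(102), np.uint8(108), np.uint8(105)), (224, np.uint8(106), np.uint8(112), np.uint8(110))]
330 [(200, np.uint8(122), np.uint8(130), np.uint8(126)), (203, np.uint8(116), np.uint8(123), np.uint8(119)), (206, np.uint8(89), np.uint8(88), np.uint8(85)), (209, np.uint8(109), np.uint8(108), np.uint8(104)), (212, np.uint8(121), np.uint8(119), np.uint8(115)), (215, np.uint8(120), np.uint8(119), np.uint8(114)), (218, np.uint8(112), np.uint8(111), np.uint8(107)), (221, np.uint8(63), np.uint8(65), np.uint8(62)), (224, np.uint8(61), np.uint8(63), np.uint8(60))]
```

Run:
```python
import cv2
im=cv2.imread("pics/w1.png")[140:290,165:395]
cv2.imwrite("pics/w1c.png",cv2.resize(im,None,fx=3.4,fy=3.4,interpolation=cv2.INTER_NEAREST))
```

```text
(no output)
```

View pics/w1c.png

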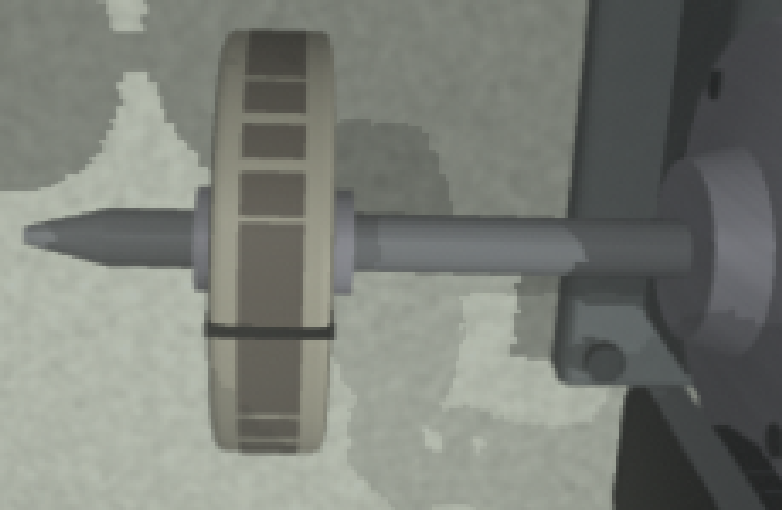

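Run:
```python
from h import *
import pickle
np.set_printoptions(precision=2,suppress=True)
i=pickle.load(open("w1.pkl","rb"))
S=lambda x,y:(164.5+x/3.4,139.5+y/3.4)
a=plane(i,S(110,237),120);b=plane(i,S(560,245.5),120);c=plane(i,S(273.5,240),120);t=plane(i,S(270.5,330),170)
d=b-a;print(a,b,"yaw",-np.arctan2(d[0],d[1]),"wheel c",c,"top",t, "tip", plane(i,S(25,236),120))
print("rim ext", [plane(i,S(*p),120) for p in((273,30),(273,453))])
```

```text
[ 553.92 -222.74  120.  ] [ 577.1  -116.71  120.  ] yaw -0.21524676283547586 wheel c [ 562.25 -184.3   120.  ] top [ 561.99 -183.86  170.  ] tip [ 549.72 -242.91  120.  ]
rim ext [array([ 512.31, -174.24,  120.  ]), array([ 619.89, -196.21,  120.  ])]
```

>>> apply_moves:
  commands:
    - [8.5,0.52,-0.13,3.08,0.014]
    - [8.5,0.52,-0.13,3.08,0]
    - [8.5,0.52,-0.13,3.08,0]
    - [8.5,0.52,-0.13,3.08,0]
    - [8.5,0,0,0,0]
    - [8.5,0,0,0,0]
  squeeze: 25

```text
time_s: 2.17
eef_pos: [523.3, -175.6, 118.9]
ee_rot: [-0.001, 0.108, 0.994, 0.0]
force: [0.7, 0.4, 1.0]
grip_width: 0.993
```

```bash
cat > look.py <<'E'
import sys
from h import *
np.set_printoptions(precision=3,suppress=True)
st=ctrl.sense();print({k:st[k] for k in("time_s","eef_pos","ee_rot","force","wrist_torque","grip_width","joints")})
for n in sys.argv[2:]:
    im=ctrl.capture(n);cv2.imwrite(f"pics/{n}_{sys.argv[1]}.png",cv2.resize(im[:,:,::-1],None,fx=1.5,fy=1.5))
E
python3 look.py 2 wrist
```

```text
{'time_s': 2.1667, 'eef_pos': array([ 523.326, -175.623,  118.925]), 'ee_rot': array([-0.001,  0.108,  0.994,  0.   ]), 'force': array([0.696, 0.405, 1.038]), 'wrist_torque': array([ 0.029, -0.039,  0.021]), 'grip_width': 0.9927793561893871, 'joints': array([-0.536,  0.497,  1.571,  0.   ,  1.076, -1.89 ])}
```

View pics/wrist_2.png

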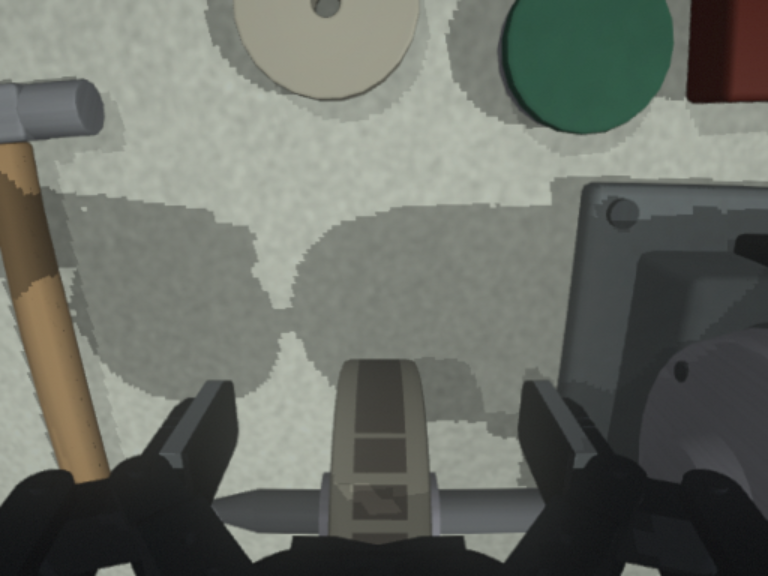

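>>> apply_moves:
  commands:
    - [1.5,0,0,0,0]
    - [1.5,0,0,0,0]
    - [1.5,0,0,0,0]
    - [1.5,0,0,0,0]
    - [1.5,0,0,0,0]
    - [1.5,0,0,0,0]
    - [1.5,0,0,0,0]
    - [1.5,0,0,0,0]
  squeeze: 25

```text
time_s: 2.88
eef_pos: [523.9, -175.3, 119.6]
ee_rot: [0.0, 0.107, 0.994, 0.0]
force: [-0.3, 5.5, 5.6]
grip_width: 0.288
```

```bash
python3 look.py 3 wrist
```

```text
{'time_s': 2.8833, 'eef_pos': array([ 523.857, -175.341,  119.57 ]), 'ee_rot': array([0.   , 0.107, 0.994, 0.   ]), 'force': array([-0.264,  5.462,  5.61 ]), 'wrist_torque': array([ 0.585, -0.034, -0.141]), 'grip_width': 0.2878289659093259, 'joints': array([-0.535,  0.496,  1.571,  0.001,  1.074, -1.892])}
```

View pics/wrist_3.png

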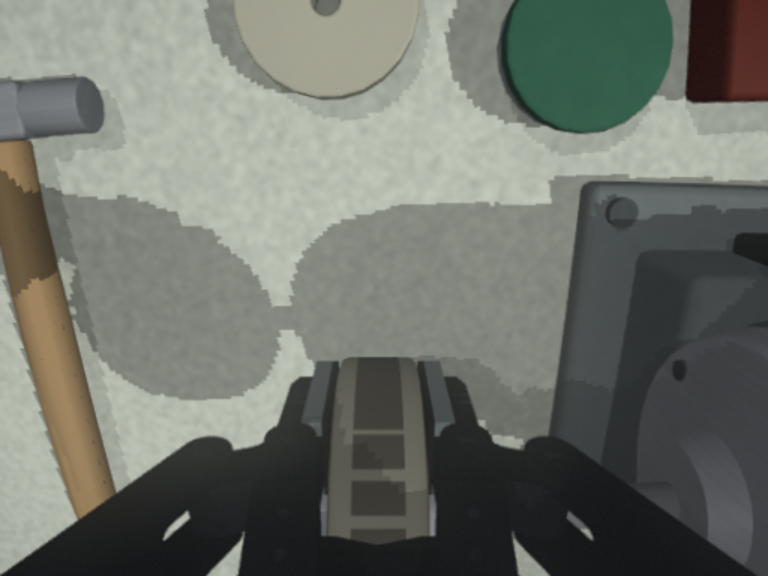

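>>> apply_moves:
  commands:
    - [1.5,-0.27,0,-0.89,0]
    - [1.5,-0.46,0,-0.8,0]
    - [1.5,-0.64,0,-0.68,0]
    - [1.5,-0.78,0,-0.51,0]
    - [1.5,-0.87,0,-0.32,0]
    - [1.5,-0.92,0,-0.11,0]
    - [1.5,-0.92,0,0.11,0]
    - [1.5,-0.87,0,0.32,0]
    - [1.5,-0.78,0,0.51,0]
    - [1.5,-0.64,0,0.68,0]
    - [1.5,-0.46,0,0.8,0]
    - [1.5,-0.27,0,0.89,0]

```text
time_s: 3.93
eef_pos: [602.5, -192.8, 122.1]
ee_rot: [0.002, 0.107, 0.994, -0.001]
force: [0.2, 5.0, 12.5]
grip_width: 0.29
```

```bash
python3 look.py 4 side scene
```

```text
{'time_s': 3.9333, 'eef_pos': array([ 602.532, -192.836,  122.096]), 'ee_rot': array([ 0.002,  0.107,  0.994, -0.001]), 'force': array([ 0.244,  4.992, 12.463]), 'wrist_torque': array([ 0.824,  0.397, -0.134]), 'grip_width': 0.28998277743677975, 'joints': array([-0.495,  0.651,  1.3  ,  0.001,  1.185, -1.851])}
```

View pics/side_4.png

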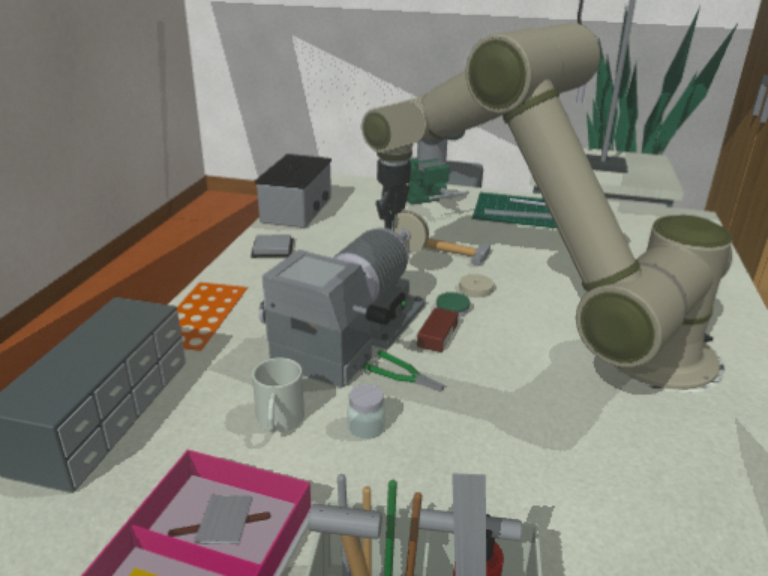

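View pics/scene_4.png

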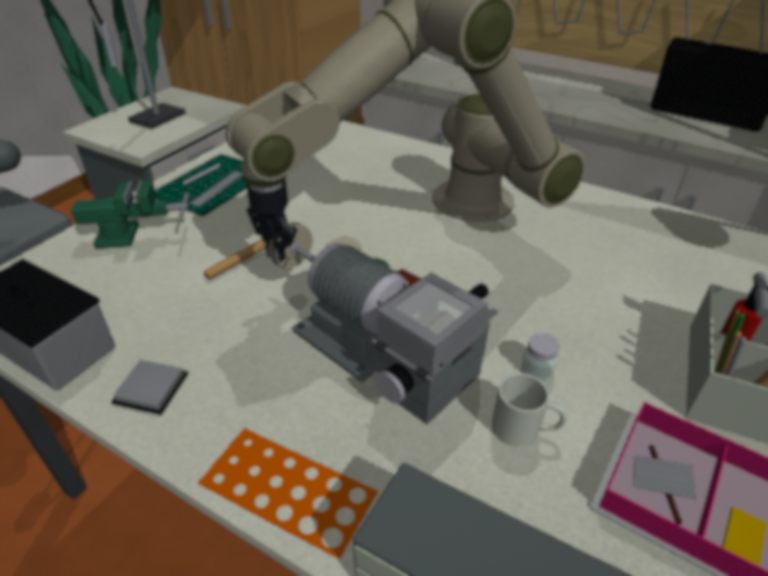

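>>> apply_moves:
  commands:
    - [1.5,0,0,0,0]
    - [6,0,0,0,0]
    - [6,0,0,0,0]
    - [6,0,0,0,0]
    - [6,0,0,0,0]
    - [6,0,0,0,0]
    - [6,0,0,-3,0]
    - [6,0,0,-3,0]

```text
time_s: 4.7
eef_pos: [599.7, -192.3, 178.5]
ee_rot: [-0.002, 0.107, 0.994, 0.001]
force: [0.2, -0.4, 0.6]
grip_width: 0.707
```

```bash
python3 look.py 5 wrist side
python3 - <<'E'
import cv2
a=cv2.imread("pics/side_5.png")[190:320,330:530]; cv2.imwrite("pics/side_5z.png",cv2.resize(a,None,fx=4,fy=4,interpolation=cv2.INTER_CUBIC))
E
```

```text
{'time_s': 4.7, 'eef_pos': array([ 599.745, -192.268,  178.467]), 'ee_rot': array([-0.002,  0.107,  0.994,  0.001]), 'force': array([ 0.224, -0.418,  0.61 ]), 'wrist_torque': array([0.01 , 0.024, 0.006]), 'grip_width': 0.7065870383519331, 'joints': array([-0.496,  0.596,  1.239, -0.   ,  1.31 , -1.852])}
```

View pics/wrist_5.png

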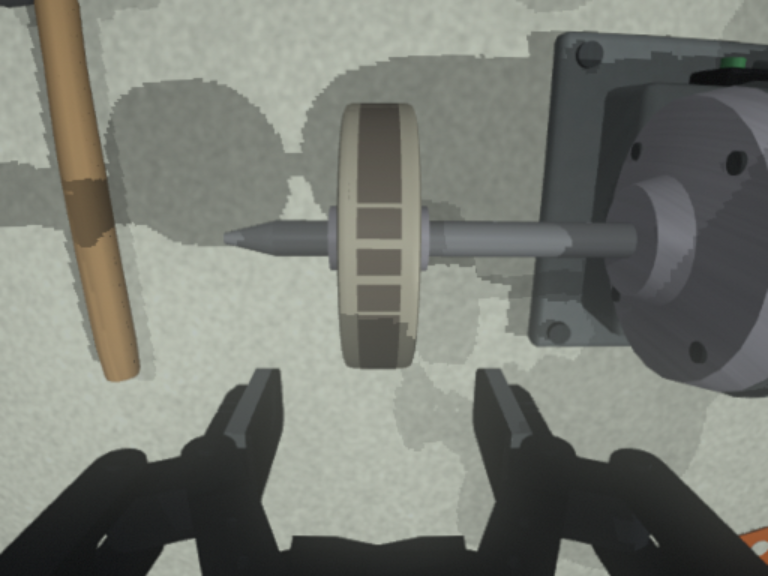

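View pics/side_5z.png

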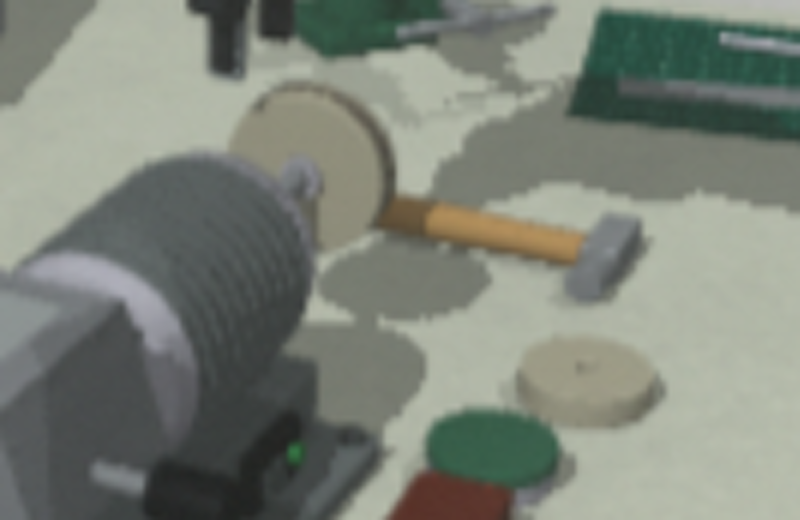

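>>> apply_moves:
  commands:
    - [6,2.6,0,0,0]
    - [6,2.64,0,0,0]
    - [6,2.64,0,0,0]
    - [6,0,0,3,0]
    - [6,0,0,3,0]
    - [6,0,0,0,0]
    - [1.5,0,0,0,0]
    - [1.5,0,0,0,0]
    - [1.5,0,0,0,0]
    - [1.5,0,0,0,0]
    - [1.5,0,0,0,0]
    - [1.5,0,0,0,0]

```text
time_s: 5.8
eef_pos: [524.5, -175.5, 120.7]
ee_rot: [0.001, 0.107, 0.994, -0.0]
force: [0.7, 5.4, 6.0]
grip_width: 0.288
```

>>> apply_moves:
  commands:
    - [1.5,-0.27,0,-0.89,0]
    - [1.5,-0.46,0,-0.8,0]
    - [1.5,-0.64,0,-0.68,0]
    - [1.5,-0.78,0,-0.51,0]
    - [1.5,-0.87,0,-0.32,0]
    - [1.5,-0.92,0,-0.11,0]
    - [1.5,-0.92,0,0.11,0]
    - [1.5,-0.87,0,0.32,0]
    - [1.5,-0.78,0,0.51,0]
    - [1.5,-0.64,0,0.68,0]
    - [1.5,-0.46,0,0.8,0]
    - [1.5,-0.27,0,0.89,0]

```text
time_s: 6.8
eef_pos: [602.6, -192.8, 122.5]
ee_rot: [0.003, 0.107, 0.994, -0.001]
force: [1.0, 4.3, 12.1]
grip_width: 0.287
```

>>> apply_moves:
  commands:
    - [1.5,0,0,0,0]
    - [6,0,0,0,0]
    - [6,0,0,0,0]
    - [6,0,0,0,0]
    - [6,0,0,0,0]
    - [6,0,0,0,0]
    - [6,0,0,-3,0]
    - [6,0,0,-3,0]

```text
time_s: 7.47
eef_pos: [599.7, -192.3, 178.5]
ee_rot: [-0.002, 0.107, 0.994, 0.001]
force: [0.2, 0.5, 1.0]
grip_width: 0.705
```

```bash
python3 look.py 6 wrist side
python3 - <<'E'
import cv2
a=cv2.imread("pics/side_6.png")[190:320,330:530]; cv2.imwrite("pics/side_6z.png",cv2.resize(a,None,fx=4,fy=4,interpolation=cv2.INTER_CUBIC))
E
```

```text
{'time_s': 7.4667, 'eef_pos': array([ 599.736, -192.264,  178.488]), 'ee_rot': array([-0.002,  0.107,  0.994,  0.001]), 'force': array([0.198, 0.463, 0.976]), 'wrist_torque': array([-0.001, -0.004,  0.023]), 'grip_width': 0.705259183751709, 'joints': array([-0.496,  0.596,  1.239, -0.   ,  1.31 , -1.852])}
```

View pics/wrist_6.png

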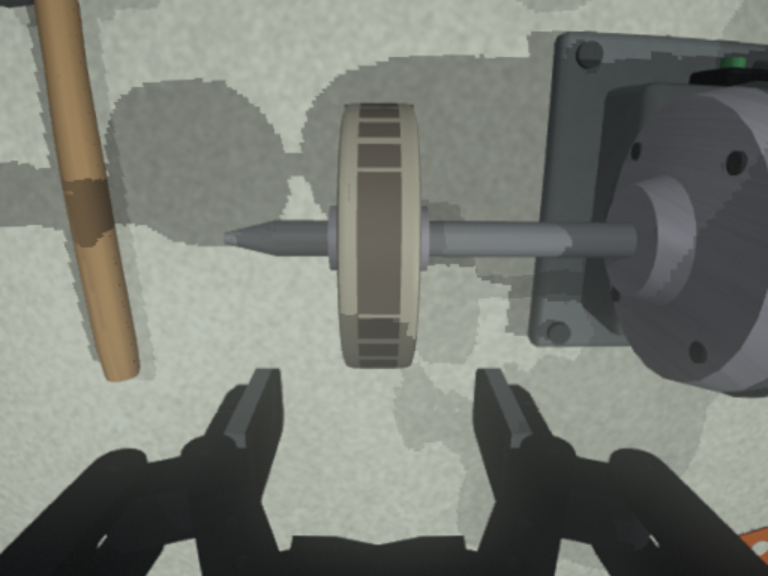

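View pics/side_6z.png

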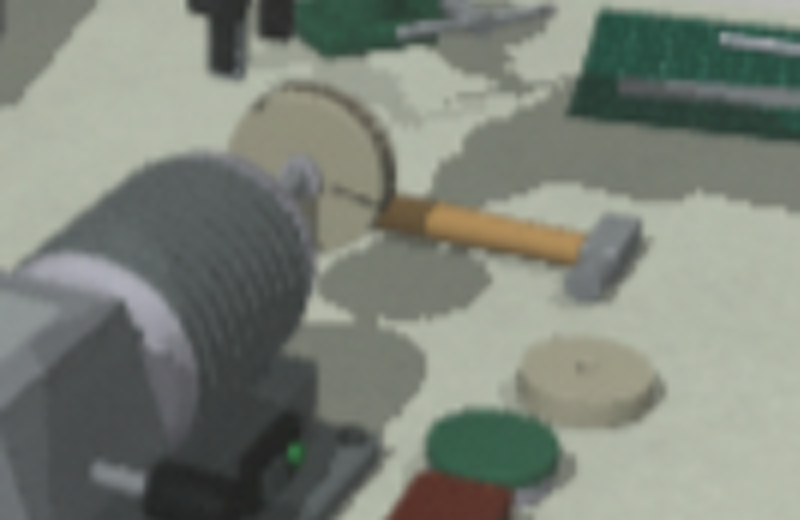

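>>> apply_moves:
  commands:
    - [6,2.6,0,0,0]
    - [6,2.64,0,0,0]
    - [6,2.64,0,0,0]
    - [6,0,0,3,0]
    - [6,0,0,3,0]
    - [6,0,0,0,0]
    - [1.5,0,0,0,0]
    - [1.5,0,0,0,0]
    - [1.5,0,0,0,0]
    - [1.5,0,0,0,0]
    - [1.5,0,0,0,0]
    - [1.5,0,0,0,0]

```text
time_s: 8.57
eef_pos: [524.5, -175.5, 120.7]
ee_rot: [0.001, 0.107, 0.994, -0.0]
force: [0.3, 5.1, 5.2]
grip_width: 0.29
```

>>> apply_moves:
  commands:
    - [1.5,-0.27,0,-0.89,0]
    - [1.5,-0.46,0,-0.8,0]
    - [1.5,-0.64,0,-0.68,0]
    - [1.5,-0.78,0,-0.51,0]
    - [1.5,-0.87,0,-0.32,0]
    - [1.5,-0.92,0,-0.11,0]
    - [1.5,-0.92,0,0.11,0]
    - [1.5,-0.87,0,0.32,0]
    - [1.5,-0.78,0,0.51,0]
    - [1.5,-0.64,0,0.68,0]
    - [1.5,-0.46,0,0.8,0]
    - [1.5,-0.27,0,0.89,0]

```text
time_s: 9.57
eef_pos: [602.5, -192.9, 122.4]
ee_rot: [0.003, 0.107, 0.994, -0.001]
force: [0.6, 4.3, 12.0]
grip_width: 0.286
```

>>> apply_moves:
  commands:
    - [1.5,0,0,0,0]
    - [6,0,0,0,0]
    - [6,0,0,0,0]
    - [6,0,0,0,0]
    - [6,0,0,0,0]
    - [6,0,0,0,0]
    - [6,0,0,-3,0]
    - [6,0,0,-3,0]

```text
time_s: 10.23
eef_pos: [599.7, -192.3, 178.5]
ee_rot: [-0.002, 0.107, 0.994, 0.001]
force: [0.2, 0.7, 1.0]
grip_width: 0.702
```

```bash
python3 look.py 7 wrist side
python3 - <<'E'
import cv2
a=cv2.imread("pics/side_7.png")[190:320,330:530]; cv2.imwrite("pics/side_7z.png",cv2.resize(a,None,fx=4,fy=4,interpolation=cv2.INTER_CUBIC))
E
```

```text
{'time_s': 10.2333, 'eef_pos': array([ 599.745, -192.273,  178.478]), 'ee_rot': array([-0.002,  0.107,  0.994,  0.001]), 'force': array([0.172, 0.713, 0.999]), 'wrist_torque': array([-0.036, -0.007, -0.017]), 'grip_width': 0.7018621508269643, 'joints': array([-0.496,  0.596,  1.239, -0.   ,  1.31 , -1.852])}
```

View pics/wrist_7.png

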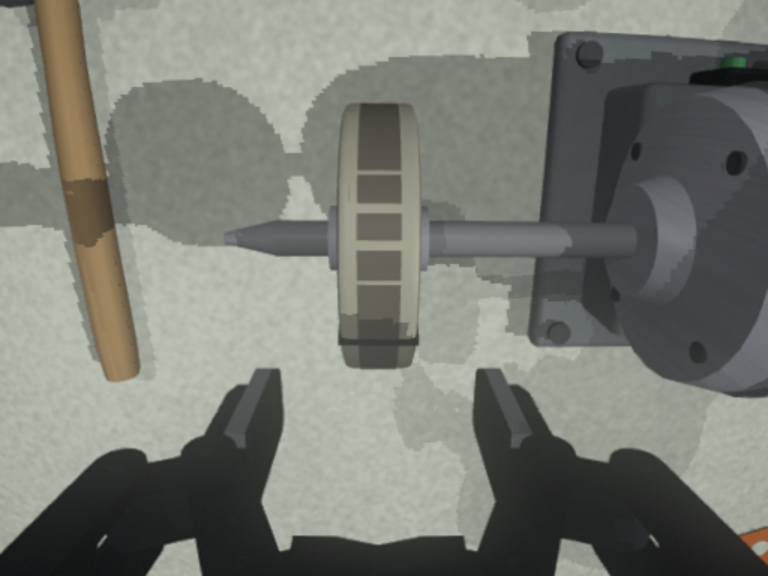

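View pics/side_7z.png

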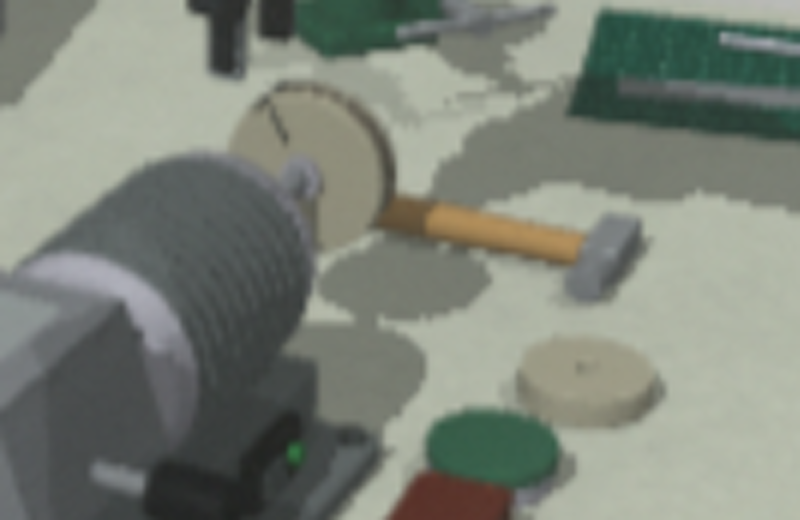

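>>> apply_moves:
  commands:
    - [8.5,0,0,-3.6,0]
    - [8.5,0,0,-3.6,0]
    - [8.5,1.5,1.5,0,0]
    - [8.5,1.5,3,0,0]
    - [8.5,1.5,3.5,0,0]
    - [8.5,1.5,3.5,0,0]
    - [8.5,1.5,3.5,0,0]
    - [8.5,1.5,3.5,0,0]
    - [8.5,1.5,3.5,0,0]
    - [8.5,1.5,3.5,0,0]
    - [8.5,1.5,3.5,0,0]
    - [8.5,1.5,3.5,0,0]

```text
time_s: 11.33
eef_pos: [522.5, 158.6, 251.0]
ee_rot: [-0.0, 0.107, 0.994, -0.0]
force: [-0.1, 0.4, -0.8]
grip_width: 0.995
```

>>> apply_moves:
  commands:
    - [8.5,0.3,3.2,0,0]
    - [8.5,0,3,0,0]
    - [8.5,0,1,0,0]
    - [8.5,0,0,0,0]
    - [8.5,0,0,0,0]

```text
time_s: 11.75
eef_pos: [535.6, 227.4, 250.6]
ee_rot: [-0.0, 0.107, 0.994, -0.0]
force: [0.2, -0.0, 0.2]
grip_width: 0.998
```

```bash
python3 - <<'E'
from h import *
import pickle
i=ctrl.camera_info("wrist");pickle.dump(i,open("w8.pkl","wb"))
E
python3 look.py 8 wrist
```

```text
{'time_s': 11.75, 'eef_pos': array([535.625, 227.356, 250.629]), 'ee_rot': array([-0.   ,  0.107,  0.994, -0.   ]), 'force': array([ 0.178, -0.043,  0.151]), 'wrist_torque': array([0.014, 0.021, 0.038]), 'grip_width': 0.9981048399912437, 'joints': array([ 0.2  ,  0.435,  1.303, -0.   ,  1.405, -1.156])}
```

View pics/wrist_8.png

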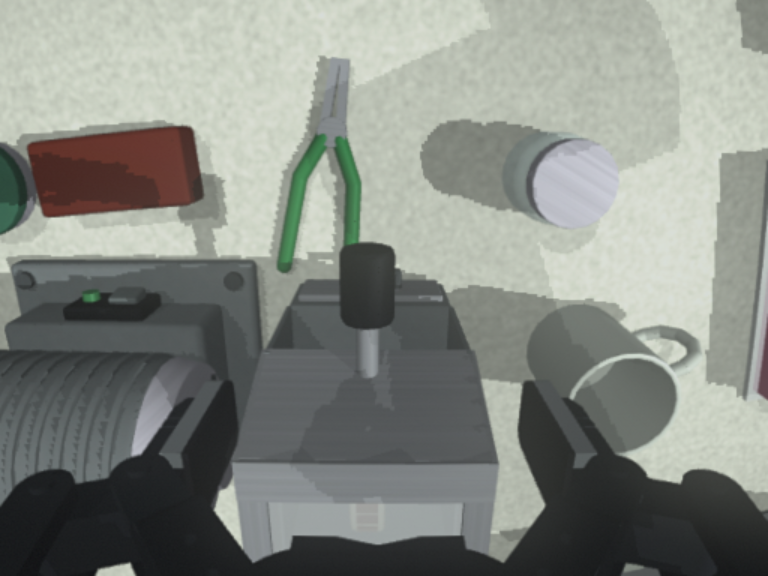

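Run:
```python
from h import *
import pickle
np.set_printoptions(precision=2,suppress=True)
i=pickle.load(open("w8.pkl","rb"))
tx=np.array([-np.cos(.215),np.sin(.215)]);ty=np.array([np.sin(.215),np.cos(.215)])
T=np.array(ctrl.sense()["eef_pos"])[:2]
# top silhouette of knob: z=156, ends at y 246 and 322; side extents x 340..396 at z=142
for uv,z in (((368,246),156),((367.5,322),152),((340,285),142),((395.5,285),142),((367.5,284),142),((367.5,357),142)):
    p=plane(i,((uv[0]+.5)/1.5-.5,(uv[1]+.5)/1.5-.5),z); d=p[:2]-T; print(uv,p,"tool",d@tx,d@ty)
w=np.array([562.1,-184]);p=np.array(plane(i,(368/1.5-.2,284/1.5-.2),148))[:2]-w;print("polisher rel wheel X,Y",-(p@tx),p@ty)
```

```text
(368, 246) [508.83 228.11 156.  ] tool 26.561838480108268 -4.41628923911471
(367.5, 322) [547.41 219.13 152.  ] tool -13.045354115062027 -4.9536352993941275
(340, 285) [528.72 208.86 142.  ] tool 3.0210946101101843 -18.97870224227369
(395.5, 285) [534.68 236.28 142.  ] tool 3.0555486889449996 9.078658953219994
(367.5, 284) [531.16 222.56 142.  ] tool 3.568280813132893 -5.06824180584128
(367.5, 357) [570.87 213.65 142.  ] tool -37.13139156479241 -5.30516890645931
polisher rel wheel X,Y -118.91157995704457 390.96008669563304
```

>>> apply_moves:
  commands:
    - [8.5,0.68,-0.5,2.5,0]
    - [8.5,0,0,3,0]
    - [8.5,0,0,3,0]
    - [8.5,0,0,2,0]
    - [8.5,0,0,1.15,0]
    - [8.5,0,0,0,0]
  squeeze: 30

```text
time_s: 12.3
eef_pos: [526.9, 222.6, 132.1]
ee_rot: [-0.002, 0.108, 0.994, -0.001]
force: [-0.5, 0.3, -0.8]
grip_width: 0.996
```

```bash
python3 look.py 9 wrist side
```

```text
{'time_s': 12.3, 'eef_pos': array([526.933, 222.592, 132.129]), 'ee_rot': array([-0.002,  0.108,  0.994, -0.001]), 'force': array([-0.491,  0.312, -0.832]), 'wrist_torque': array([-0.035,  0.075, -0.012]), 'grip_width': 0.9956680671559792, 'joints': array([ 0.195,  0.522,  1.491, -0.   ,  1.133, -1.159])}
```

View pics/wrist_9.png

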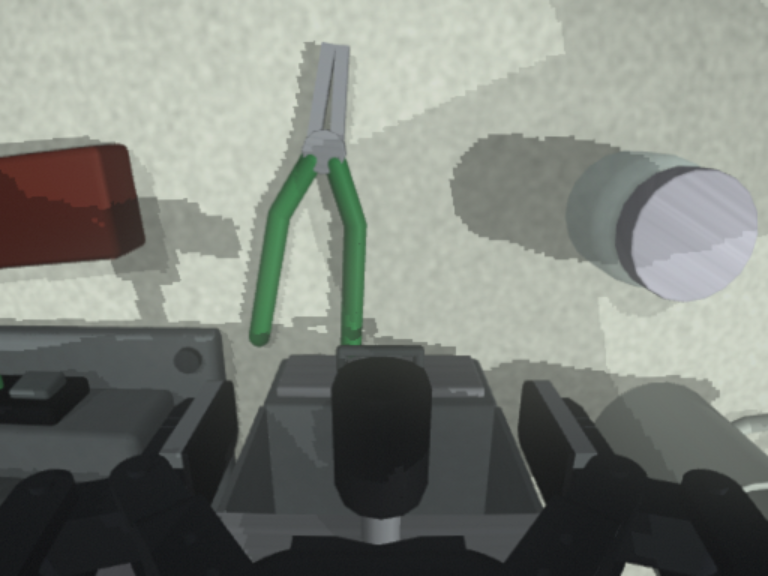

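View pics/side_9.png

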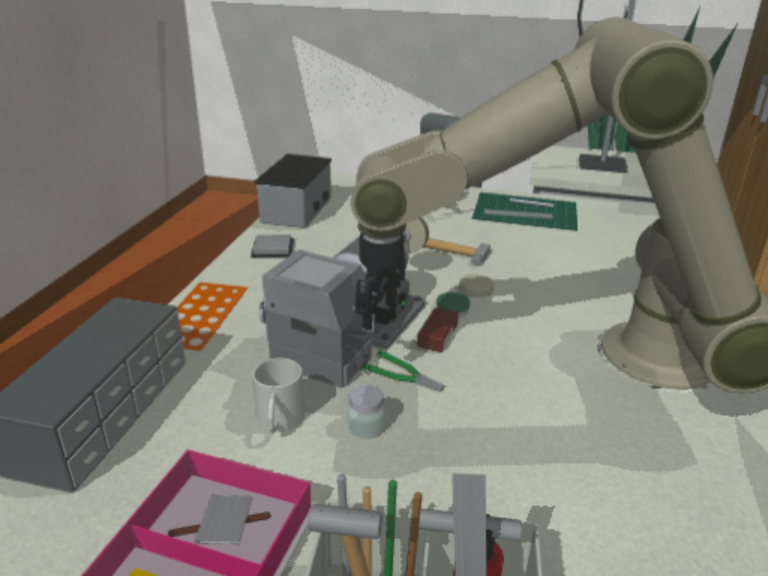

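>>> apply_moves:
  commands:
    - [1.5,0,0.08,0,0]
    - [1.5,0,0,0,0]
    - [1.5,0,0,0,0]
    - [1.5,0,0,0,0]
    - [1.5,0,0,0,0]
    - [1.5,0,0,0,0]
    - [1.5,0,0,0,0]
    - [1.5,0,0,0,0]
    - [1.5,0,0,0,0]
  squeeze: 30

```text
time_s: 13.15
eef_pos: [527.8, 223.5, 134.5]
ee_rot: [-0.001, 0.107, 0.994, -0.002]
force: [-3.1, -10.6, 1.8]
grip_width: 0.315
```

```bash
python3 look.py 10 wrist
python3 - <<'E'
import numpy as np
R=203.35;a0=np.arctan2(12,203)
a=np.radians(np.arange(0,64,2)); F=R*np.cos(a0+a);Z=R*np.sin(a0+a)
for k in range(1,len(a)): print(2*k,round((F[k]-F[k-1])/10,3),round(-(Z[k]-Z[k-1])/10,3))
E
```

```text
{'time_s': 13.15, 'eef_pos': array([527.816, 223.503, 134.499]), 'ee_rot': array([-0.001,  0.107,  0.994, -0.002]), 'force': array([ -3.136, -10.644,   1.796]), 'wrist_torque': array([-1.61 ,  0.418,  0.014]), 'grip_width': 0.31510319990062396, 'joints': array([ 0.198,  0.52 ,  1.487, -0.004,  1.137, -1.157])}
2 -0.054 -0.708
4 -0.079 -0.705
6 -0.103 -0.702
8 -0.128 -0.698
10 -0.152 -0.693
12 -0.176 -0.688
14 -0.2 -0.681
16 -0.224 -0.674
18 -0.247 -0.665
20 -0.27 -0.656
22 -0.293 -0.646
24 -0.315 -0.636
26 -0.337 -0.624
28 -0.359 -0.612
30 -0.38 -0.599
32 -0.401 -0.586
34 -0.421 -0.571
36 -0.441 -0.556
38 -0.46 -0.541
40 -0.478 -0.524
42 -0.496 -0.507
44 -0.514 -0.49
46 -0.531 -0.471
48 -0.547 -0.453
50 -0.562 -0.433
52 -0.577 -0.413
54 -0.591 -0.393
56 -0.604 -0.372
58 -0.617 -0.351
60 -0.629 -0.329
62 -0.64 -0.307
```

View pics/wrist_10.png

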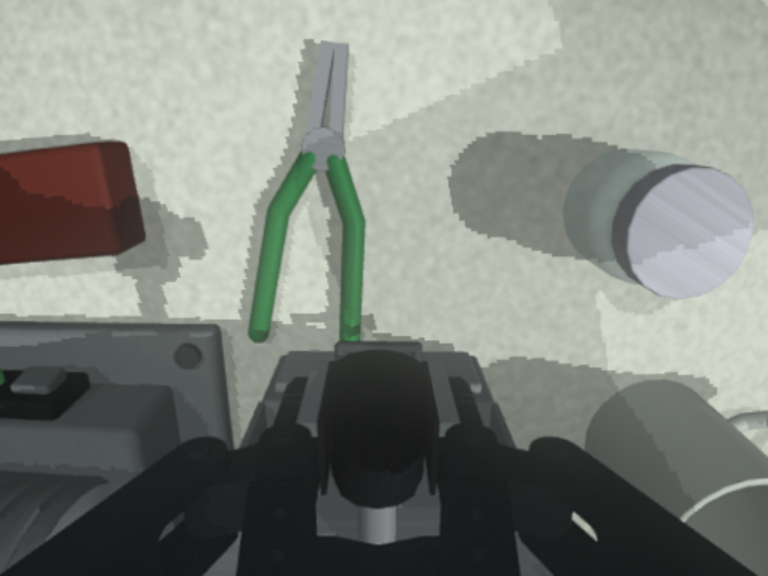

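>>> apply_moves:
  commands:
    - [1.5,-0.03,-0.1,-0.35,0]
    - [1.5,-0.03,0,-0.35,0]
    - [1.5,-0.04,0,-0.35,0]
    - [1.5,-0.04,0,-0.35,0]
    - [1.5,-0.05,0,-0.35,0]
    - [1.5,-0.05,0,-0.35,0]
    - [1.5,-0.06,0,-0.35,0]
    - [1.5,-0.065,0,-0.35,0]
    - [1.5,-0.075,0,-0.35,0]
    - [1.5,-0.077,0,-0.345,0]

```text
time_s: 14.03
eef_pos: [532.7, 222.3, 169.3]
ee_rot: [-0.001, 0.107, 0.994, -0.001]
force: [1.8, -5.6, -3.2]
grip_width: 0.315
```

```bash
python3 look.py 11 wrist
```

```text
{'time_s': 14.0333, 'eef_pos': array([532.74 , 222.336, 169.299]), 'ee_rot': array([-0.001,  0.107,  0.994, -0.001]), 'force': array([ 1.827, -5.641, -3.178]), 'wrist_torque': array([-0.972,  0.095, -0.087]), 'grip_width': 0.3151795032536407, 'joints': array([ 0.193,  0.491,  1.435, -0.002,  1.218, -1.162])}
```

View pics/wrist_11.png

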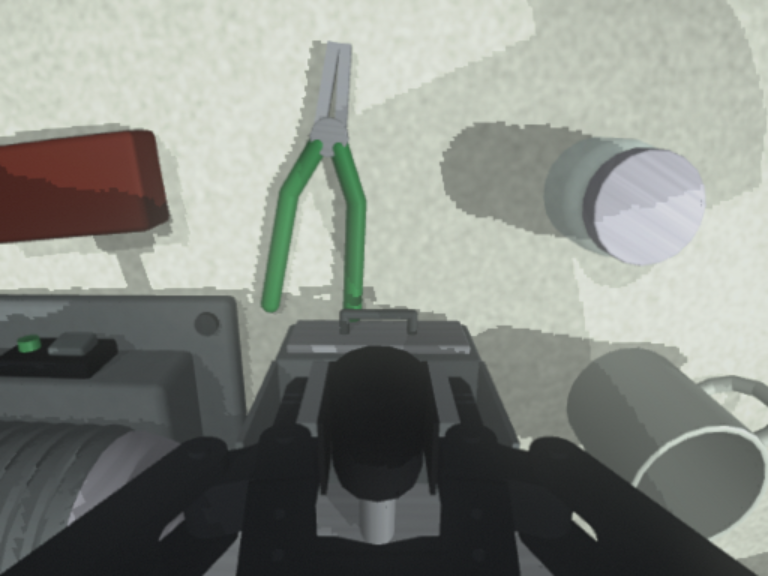

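>>> apply_moves:
  commands:
    - [1.5,-0.176,-0.03,-0.688,0]
    - [1.5,-0.2,0,-0.681,0]
    - [1.5,-0.224,0,-0.674,0]
    - [1.5,-0.247,0,-0.665,0]
    - [1.5,-0.27,0,-0.656,0]
    - [1.5,-0.293,0,-0.646,0]
    - [1.5,-0.315,0,-0.636,0]
    - [1.5,-0.337,0,-0.624,0]
    - [1.5,-0.359,0,-0.612,0]
    - [1.5,-0.38,0,-0.599,0]
    - [1.5,-0.2,0,-0.295,0]
    - [1.5,-0.201,0,-0.291,0]

```text
time_s: 15.08
eef_pos: [564.1, 215.4, 240.6]
ee_rot: [-0.001, 0.107, 0.994, -0.001]
force: [-0.8, -6.3, -2.9]
grip_width: 0.313
```

```bash
python3 look.py 12 wrist side
```

```text
{'time_s': 15.0833, 'eef_pos': array([564.135, 215.354, 240.583]), 'ee_rot': array([-0.001,  0.107,  0.994, -0.001]), 'force': array([-0.807, -6.308, -2.949]), 'wrist_torque': array([-0.902,  0.508,  0.072]), 'grip_width': 0.3132688959376599, 'joints': array([ 0.171,  0.492,  1.243, -0.001,  1.408, -1.184])}
```

View pics/wrist_12.png

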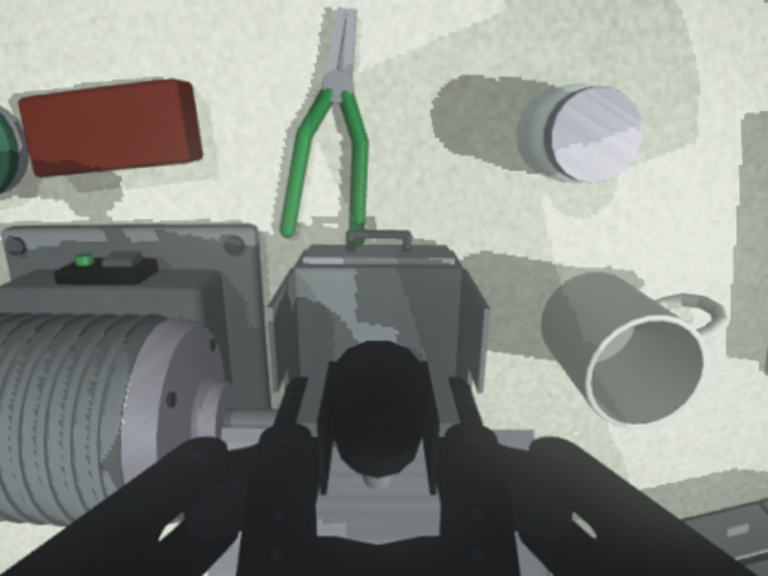

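View pics/side_12.png

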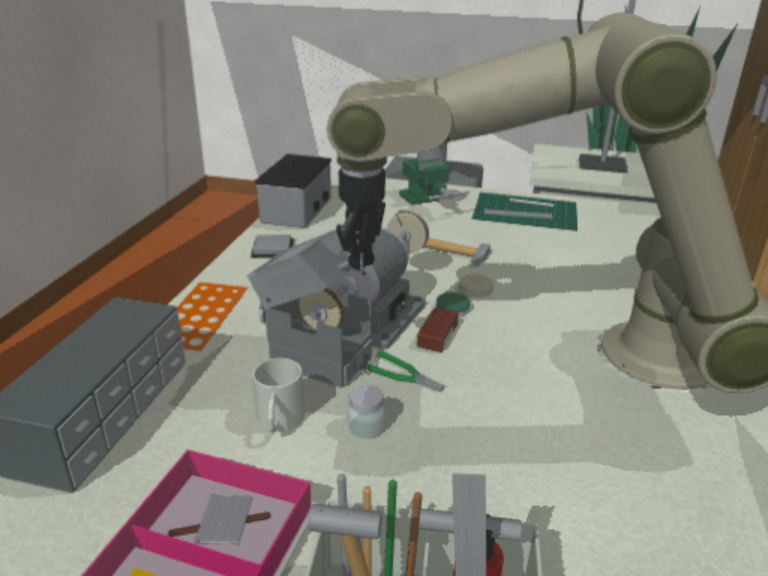

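>>> apply_moves:
  commands:
    - [1.5,-0.421,-0.04,-0.571,0]
    - [1.5,-0.441,0,-0.556,0]
    - [1.5,-0.46,0,-0.541,0]
    - [1.5,-0.478,0,-0.524,0]
    - [1.5,-0.496,0,-0.507,0]
    - [1.5,-0.514,0,-0.49,0]
    - [1.5,-0.531,0,-0.471,0]
    - [1.5,-0.547,0,-0.453,0]
    - [1.5,-0.281,0,-0.217,0]
    - [1.5,-0.281,0,-0.216,0]
    - [1.5,0,0,0,0]

```text
time_s: 16.1
eef_pos: [608.2, 205.5, 286.6]
ee_rot: [0.0, 0.108, 0.994, -0.0]
force: [-1.2, -5.6, -2.6]
grip_width: 0.314
```

>>> apply_moves:
  commands:
    - [1.5,-0.288,0,-0.208,0]
    - [1.5,-0.289,0,-0.205,0]
    - [1.5,-0.295,0,-0.198,0]
    - [1.5,-0.296,0,-0.195,0]
    - [1.5,-0.301,0,-0.188,0]
    - [1.5,-0.303,0,-0.184,0]
    - [1.5,-0.308,0,-0.178,0]
    - [1.5,-0.309,0,-0.173,0]
    - [1.5,-0.313,0,-0.167,0]
    - [1.5,-0.316,0,-0.162,0]
    - [1.5,-0.319,0,-0.156,0]
    - [1.5,-0.321,0,-0.151,0]

```text
time_s: 17.1
eef_pos: [643.6, 197.7, 308.2]
ee_rot: [-0.0, 0.107, 0.994, -0.001]
force: [-2.1, -6.3, -1.4]
grip_width: 0.31
```

>>> apply_moves:
  commands:
    - [1.5,-0.1,0,-0.05,0]
    - [1.5,0,0,0,0]
    - [1.5,0,0,0,0]

```text
time_s: 17.35
eef_pos: [644.7, 197.4, 308.7]
ee_rot: [0.0, 0.108, 0.994, -0.0]
force: [-1.2, -6.5, -1.8]
grip_width: 0.313
```

```bash
python3 look.py 13 wrist side scene
```

```text
{'time_s': 17.35, 'eef_pos': array([644.656, 197.423, 308.701]), 'ee_rot': array([ 0.   ,  0.108,  0.994, -0.   ]), 'force': array([-1.242, -6.488, -1.803]), 'wrist_torque': array([-0.843,  0.438, -0.044]), 'grip_width': 0.3126778481158148, 'joints': array([ 0.124,  0.647,  0.822, -0.001,  1.672, -1.231])}
```

View pics/wrist_13.png

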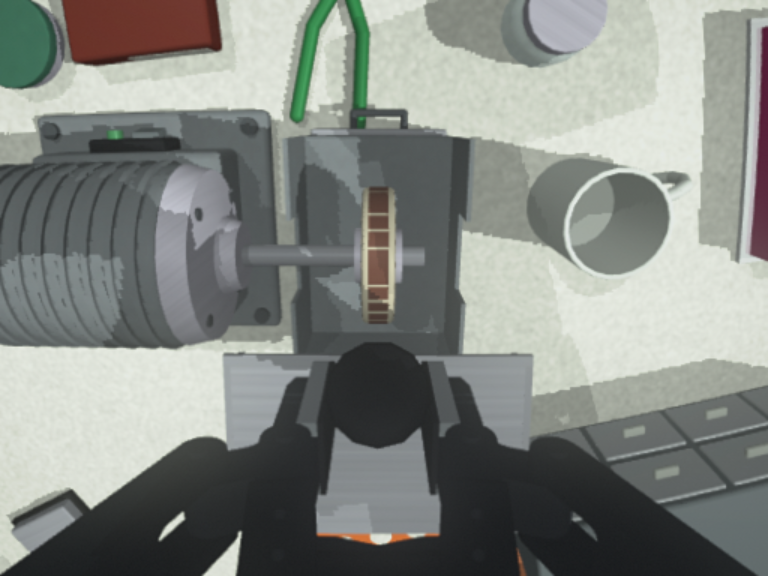

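View pics/side_13.png

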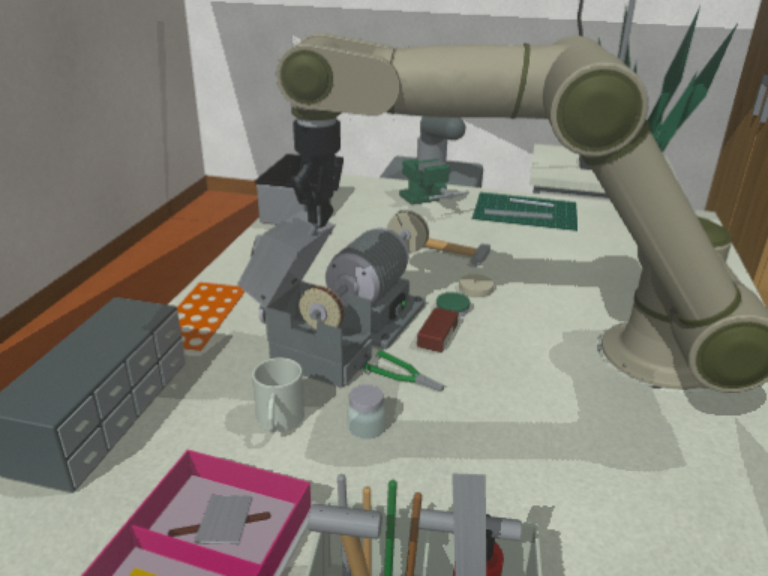

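View pics/scene_13.png

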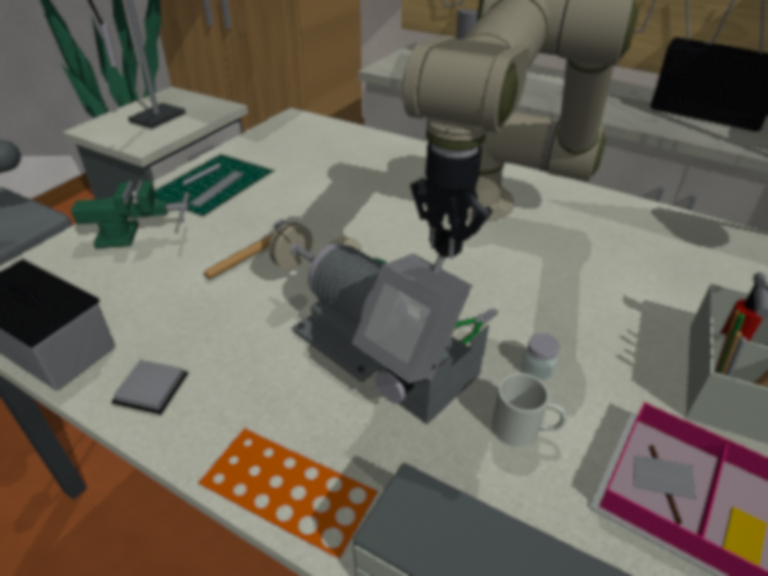

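>>> apply_moves:
  commands:
    - [1.5,0.1,-0.04,0.05,0]
    - [1.5,0.321,0,0.151,0]
    - [1.5,0.319,0,0.156,0]
    - [1.5,0.316,0,0.162,0]
    - [1.5,0.313,0,0.167,0]
    - [1.5,0.309,0,0.173,0]
    - [1.5,0.308,0,0.178,0]
    - [1.5,0.303,0,0.184,0]
    - [1.5,0.301,0,0.188,0]
    - [1.5,0.296,0,0.195,0]
    - [1.5,0.295,0,0.198,0]
    - [1.5,0.289,0,0.205,0]

```text
time_s: 18.5
eef_pos: [610.5, 205.0, 288.5]
ee_rot: [0.001, 0.107, 0.994, -0.0]
force: [-1.4, -5.1, 2.1]
grip_width: 0.314
```

>>> apply_moves:
  commands:
    - [1.5,0.288,0,0.208,0]
    - [1.5,0.281,0,0.216,0]
    - [1.5,0.281,0,0.217,0]
    - [1.5,0.274,0,0.226,0]
    - [1.5,0.2,0,0.17,0]
    - [1.5,0.1,0,0.08,0]
    - [1.5,0,0,0,0]
    - [1.5,0,0,0,0]
    - [1.5,0,0,0,0]

```text
time_s: 19.25
eef_pos: [596.4, 208.2, 277.3]
ee_rot: [0.001, 0.107, 0.994, -0.0]
force: [-0.5, -5.1, 0.4]
grip_width: 0.315
```

```bash
python3 look.py 14 wrist side scene
python3 - <<'E'
from h import *
st=ctrl.sense();p=np.array(st["eef_pos"]);H=np.array([726.2,180.6]);tx=np.array([-np.cos(.215),np.sin(.215)])
f=(p[:2]-H)@tx;u=p[2]+7.5-130;print(f,u,np.hypot(f,u),np.degrees(np.arctan2(u,f)-np.arctan2(12,203)))
E
```

```text
{'time_s': 19.25, 'eef_pos': array([596.432, 208.162, 277.349]), 'ee_rot': array([ 0.001,  0.107,  0.994, -0.   ]), 'force': array([-0.474, -5.147,  0.387]), 'wrist_torque': array([-0.89, -0.16,  0.03]), 'grip_width': 0.3154810383069345, 'joints': array([ 0.151,  0.539,  1.076, -0.001,  1.525, -1.205])}
132.65455683532224 154.83984567966343 203.89362240952443 46.029634120935235
```

View pics/wrist_14.png

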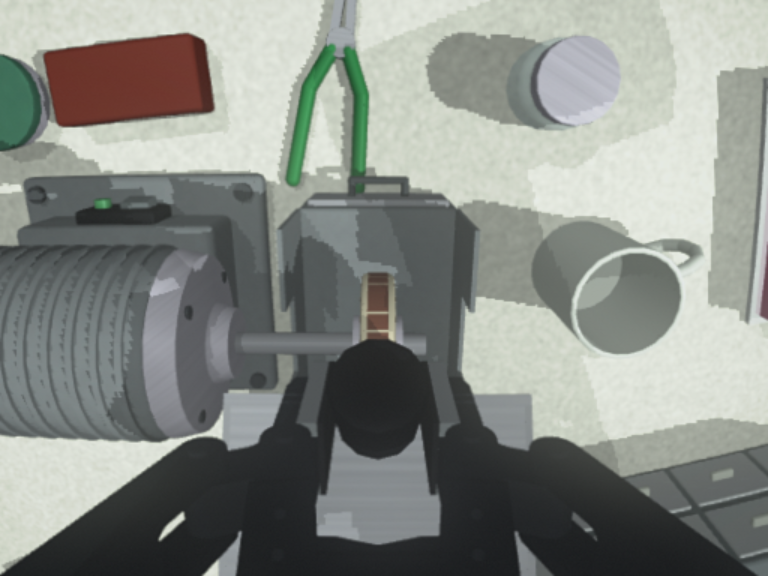

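View pics/side_14.png

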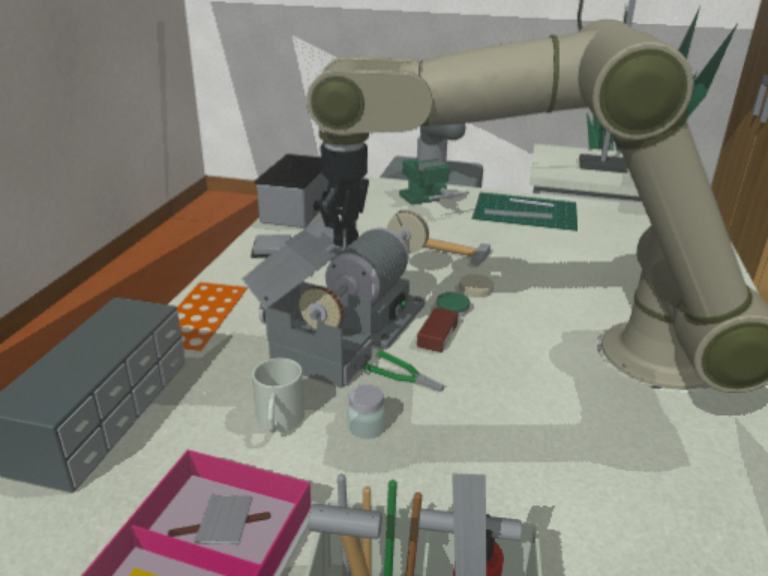

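View pics/scene_14.png

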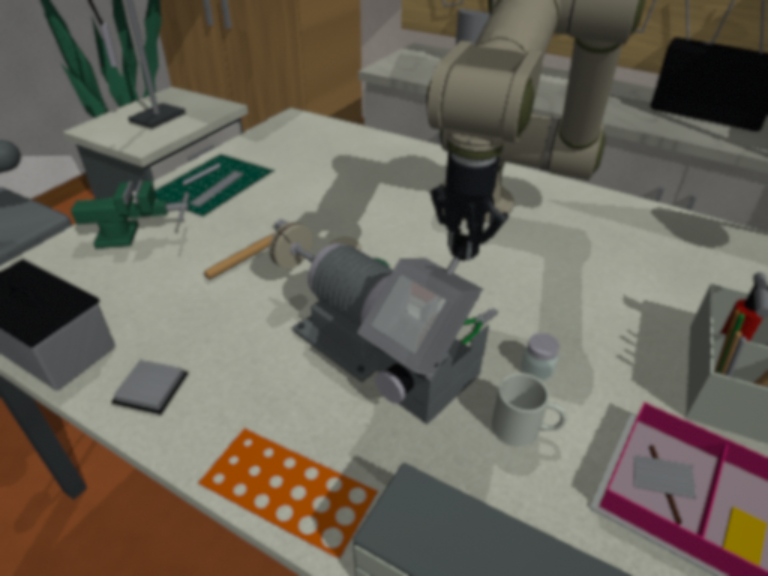

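Run:
```python
import cv2
a=cv2.imread("pics/side_14.png")[210:370,220:400]; cv2.imwrite("pics/side_14z.png",cv2.resize(a,None,fx=3.7,fy=3.7,interpolation=cv2.INTER_CUBIC))
```

```text
(no output)
```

View pics/side_14z.png

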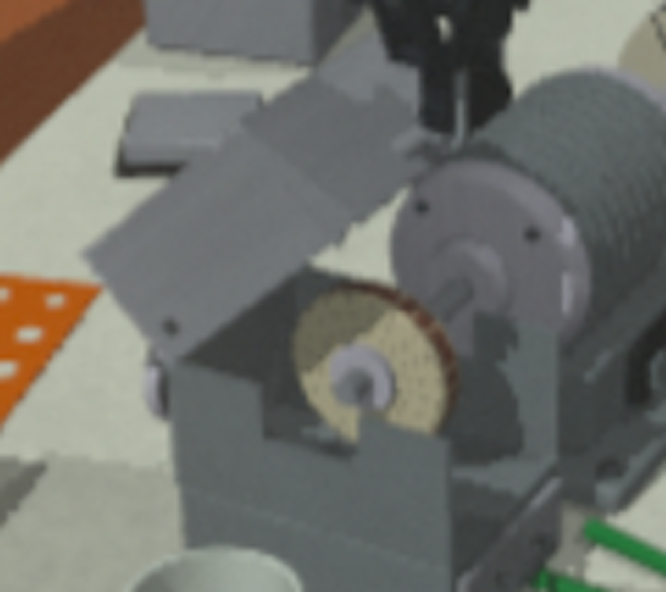

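Run:
```python
from h import *
d=ctrl.camera_info("side")
X=np.array([np.cos(.215),-np.sin(.215),0]);Y=np.array([np.sin(.215),np.cos(.215),0]);w=np.array([562.1,-184,0])
def P(uv,y):
    o,r=ray(d,uv);t=(y-(o-w)@Y)/(r@Y);p=o+t*r-w;return np.array([p@X,p[2]])
A=lambda x,y:((220+x/3.7)/1.5-.2,(210+y/3.7)/1.5-.2)
B=lambda x,y:(159.6+x/3.7,129.6+y/3.7)
for y in (447,451,455):
    for n,f,pts in(("shut",B,((62,200),(222,242),(70,292),(247,335))),("now",A,((85,252),(245,120),(178,358),(340,232)))):
        p=[P(f(*q),y) for q in pts]; print(y,n,np.round(p,1).tolist(),[np.degrees(np.arctan2(b[1]-a[1],-(b[0]-a[0]))).round(1) for a,b in((p[0],p[1]),(p[2],p[3]))], "pin",P(B(80,270),y),P(A(170,326),y))
```

```text
447 shut [[82.4, 195.8], [-50.8, 196.4], [81.9, 117.7], [-69.3, 125.2]] [np.float64(0.3), np.float64(2.8)] pin [ 71.23494737 139.85844308] [ 83.96936049 149.1546364 ]
447 now [[131.9, 178.4], [32.1, 273.0], [80.7, 131.7], [-16.7, 226.8]] [np.float64(43.4), np.float64(44.3)] pin [ 71.23494737 139.85844308] [ 83.96936049 149.1546364 ]
451 shut [[79.3, 198.5], [-53.2, 199.1], [78.9, 120.8], [-71.6, 128.2]] [np.float64(0.3), np.float64(2.8)] pin [ 68.25115268 142.82615413] [ 80.92387587 152.07731345]
451 now [[128.6, 181.2], [29.3, 275.3], [77.7, 134.7], [-19.3, 229.4]] [np.float64(43.4), np.float64(44.3)] pin [ 68.25115268 142.82615413] [ 80.92387587 152.07731345]
455 shut [[76.3, 201.2], [-55.6, 201.8], [75.9, 123.9], [-73.9, 131.3]] [np.float64(0.3), np.float64(2.8)] pin [ 65.267358   145.79386518] [ 77.87839126 154.9999905 ]
455 now [[125.3, 184.0], [26.5, 277.6], [74.6, 137.7], [-21.8, 231.9]] [np.float64(43.4), np.float64(44.3)] pin [ 65.267358   145.79386518] [ 77.87839126 154.9999905 ]
```

>>> apply_moves:
  commands:
    - [1.5,-0.05,0,-0.05,0]
    - [1.5,-0.05,0,-0.05,0]
    - [1.5,-0.04,0,-0.03,0]
    - [1.5,0,0,0,0]
    - [1.5,0,0,0,0]
    - [1.5,0,0,0,0]

```text
time_s: 19.9
eef_pos: [597.6, 207.9, 278.5]
ee_rot: [0.0, 0.107, 0.994, -0.0]
force: [-0.1, -5.0, -0.0]
grip_width: 0.313
```

```bash
python3 look.py 15 wrist side
python3 - <<'E'
from h import *
np.set_printoptions(precision=1,suppress=True)
st=ctrl.sense();p=np.array(st["eef_pos"]);H=np.array([726.2,180.6]);tx=np.array([-np.cos(.215),np.sin(.215)]);ty=np.array([np.sin(.215),np.cos(.215),0])
f=(p[:2]-H)@tx;u=p[2]+7.5-130;a=np.arctan2(u,f)-np.arctan2(12,203);print(f,u,np.hypot(f,u),np.degrees(a))
i=ctrl.camera_info("wrist")
c=p+[0,0,7.5];F=np.array([*tx,0])
for deg in (43,46.5):
    a=np.radians(deg);n=np.cos(a)*F+np.array([0,0,np.sin(a)]);v=-np.sin(a)*F+np.array([0,0,np.cos(a)])
    t=np.linspace(0,2*np.pi,60)
    for s in (20,-20):
        q=proj(i,c+s*n+14*(np.outer(np.cos(t),ty)+np.outer(np.sin(t),v)))*1.5+.25
        print(deg,s,q.min(0),q.max(0))
E
```

```text
{'time_s': 19.9, 'eef_pos': array([597.622, 207.912, 278.477]), 'ee_rot': array([ 0.   ,  0.107,  0.994, -0.   ]), 'force': array([-0.102, -5.036, -0.016]), 'wrist_torque': array([-0.839,  0.055,  0.022]), 'grip_width': 0.3132520780640717, 'joints': array([ 0.15 ,  0.541,  1.069, -0.   ,  1.531, -1.206])}
131.42796141530118 156.02457077199244 204.0023914721746 46.5077406251695
43 20 [323.3 346.4] [434.2 454.7]
43 -20 [335.3 391.3] [421.8 478.1]
46.5 20 [323.1 349.7] [434.5 460.4]
46.5 -20 [335.5 387.1] [421.7 474.3]
```

Run:
```python
import cv2,numpy as np
a=cv2.imread("pics/wrist_15.png")[320:480,290:470]; a=cv2.convertScaleAbs(a,alpha=3); cv2.imwrite("pics/w15z.png",cv2.resize(a,None,fx=3.5,fy=3.5))
```

```text
(no output)
```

View pics/w15z.png

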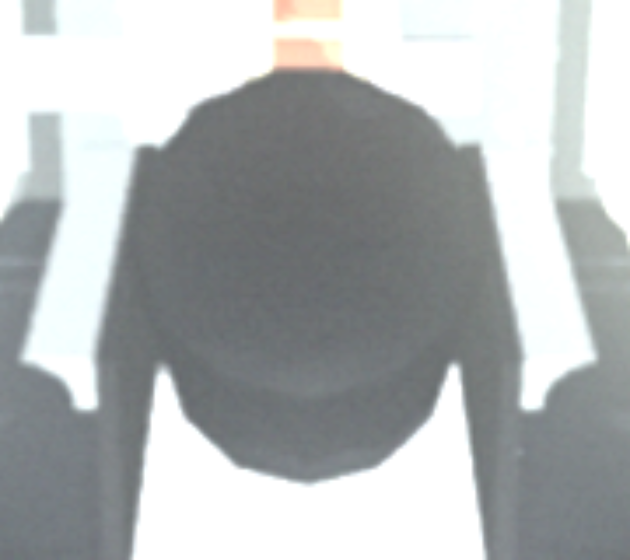

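Run:
```python
from h import *
np.set_printoptions(precision=1,suppress=True)
st=ctrl.sense();p=np.array(st["eef_pos"]);tx=np.array([-np.cos(.215),np.sin(.215)]);ty=np.array([np.sin(.215),np.cos(.215),0])
i=ctrl.camera_info("wrist"); F=np.array([*tx,0])
# work relative to TCP: use current camera, knob centre c = p+off
for deg,off in ((0,0),(10,0),(32,0),(46,0),(62.3,0)):
  for s_z in (7.5,0):
    c=p+[0,0,s_z]; a=np.radians(deg);n=np.cos(a)*F+np.array([0,0,np.sin(a)]);v=-np.sin(a)*F+np.array([0,0,np.cos(a)]);t=np.linspace(0,2*np.pi,60)
    o=[]
    for s in (20,-20):
        q=proj(i,c+s*n+14*(np.outer(np.cos(t),ty)+np.outer(np.sin(t),v)))*1.5+.25; o.append((q.min(0),q.max(0)))
    print(deg,s_z,"out",*o[0],"in",*o[1])
ims=[]
for k in (10,11,12,14,13):
    a=cv2.imread(f"pics/wrist_{k}.png")[320:530,310:450]; ims.append(cv2.convertScaleAbs(a,alpha=3))
cv2.imwrite("pics/cmp.png",np.hstack(ims))
```

```text
0 7.5 out [327.6 334.6] [430.  379.8] in [332.2 446.4] [425.  507.4]
0 0 out [330.1 325. ] [427.5 365.9] in [334.2 433.1] [423. 489.]
10 7.5 out [326.4 332.9] [431.2 396.2] in [333.1 433.6] [424. 504.]
10 0 out [329.  323.2] [428.5 381.2] in [335.1 420.9] [422.1 486.3]
32 7.5 out [324.2 338.5] [433.4 435.6] in [334.8 405.1] [422.3 488.8]
32 0 out [327.  327.9] [430.6 418.2] in [336.6 393.7] [420.5 472.7]
46 7.5 out [323.1 349.2] [434.4 459.6] in [335.5 387.7] [421.7 474.9]
46 0 out [326.1 337.6] [431.5 441. ] in [337.2 377. ] [419.9 459.9]
62.3 7.5 out [322.6 368.5] [435.1 483.1] in [335.9 369.1] [421.3 456. ]
62.3 0 out [325.5 355.4] [432.1 463.7] in [337.6 359. ] [419.6 442.1]
```

View pics/cmp.png

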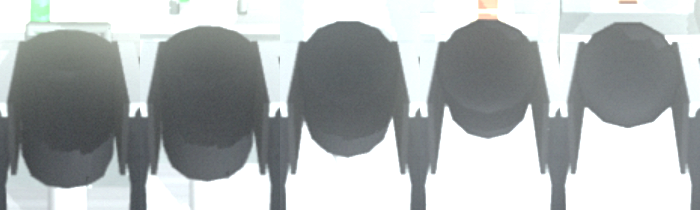

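Run:
```python
import cv2,numpy as np
z=lambda k,y0,y1,x0,x1:cv2.resize(cv2.convertScaleAbs(cv2.imread(f"pics/wrist_{k}.png")[y0:y1,x0:x1],alpha=1.6),None,fx=3,fy=3)
cv2.imwrite("pics/c8.png",z(8,230,430,250,510))
def pair(k,y0):
    return np.hstack([z(k,y0,y0+70,200,320),z(k,y0,y0+70,435,560)])
cv2.imwrite("pics/c13.png",np.vstack([pair(13,320),pair(15,350)]))
```

```text
(no output)
```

View pics/c8.png

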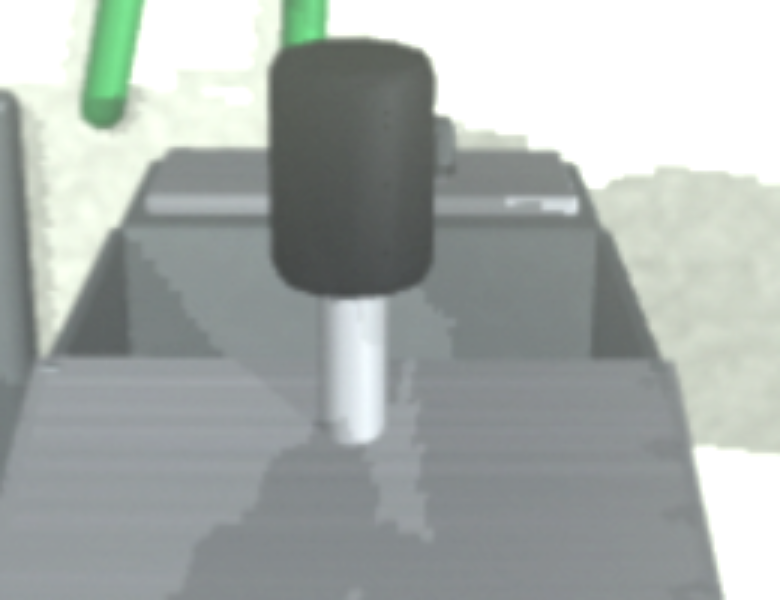

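View pics/c13.png

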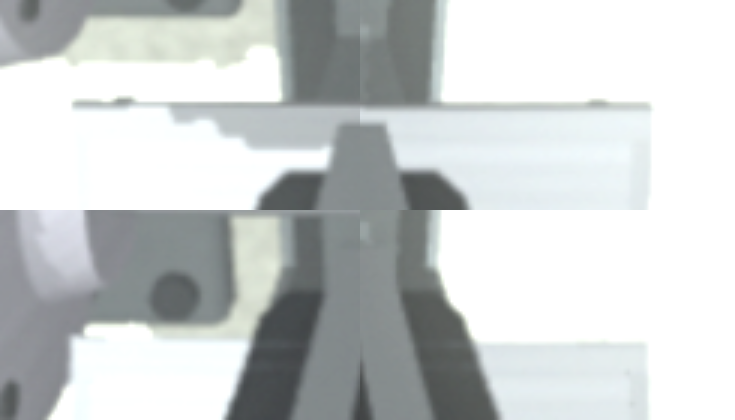

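```bash
cat > ang.py <<'E'
from h import *
import pickle
np.set_printoptions(precision=2,suppress=True)
H=np.array([726.2,180.6,130.]);F=np.array([-np.cos(.215),np.sin(.215),0]);Y=np.array([np.sin(.215),np.cos(.215),0]);U=np.array([0,0,1.])
i8=pickle.load(open("w8.pkl","rb"));ic=ctrl.camera_info("wrist");pc=np.array(ctrl.sense()["eef_pos"])
def cam_at(p): # same orientation, shifted TCP
    j=dict(ic);T=np.array(ic["camera_from_world"]).copy();T[:3,3]-=T[:3,:3]@(np.array(p)-pc);j["camera_from_world"]=T;return j
S=lambda u,v:((u+.5)/1.5-.5,(v+.5)/1.5-.5)
for z in (124,127,130):
    a=plane(i8,S(264.3,349),z);b=plane(i8,S(473.3,349),z);m=(a+b)/2-H
    r=m@F;h=z-130;print("shut edge z",z,"width",np.linalg.norm(a-b),"r",r,"Ymid",m@Y)
    for n,p,l,rr,y in (("top",(644.656,197.423,308.701),224.3,531.7,354.3),("now",pc,224,531,394.3)):
        best=None;j=cam_at(p);A=np.radians(np.arange(38,70,.05))
        P=[H+(m@Y)*Y+(r*np.cos(t)-h*np.sin(t))*F+(r*np.sin(t)+h*np.cos(t))*U for t in A]
        q=proj(j,np.array(P))*1.5+.25
        k=np.argmin(abs(q[:,1]-y));w=[proj(j,P[k]+s*60*Y)[0]*1.5+.25 for s in(-1,1)]
        W=[np.ptp([proj(j,P[c]+s*np.linalg.norm(a-b)/2*Y)[0][0]*1.5 for s in(-1,1)]) for c in range(len(A))]
        print(n,"deg by row",np.degrees(A[k]).round(2),"px",q[k],"deg by width",np.degrees(A[np.argmin(abs(np.array(W)-(rr-l)))]).round(2),"slope px/deg",(q[k+20,1]-q[k,1]))
E
python3 ang.py
```

```text
shut edge z 124 width 119.09902411012457 r 154.89530610852134 Ymid -0.5908610283434369
top deg by row 61.95 px [379.5  354.41] deg by width 69.95 slope px/deg 6.986134777979885
now deg by row 46.4 px [378.93 394.22] deg by width 49.6 slope px/deg 6.807100693795633
shut edge z 127 width 117.7175858683048 r 156.30363292457034 Ymid -0.5275996113431674
top deg by row 60.85 px [379.67 354.28] deg by width 69.95 slope px/deg 7.093290868307065
now deg by row 45.45 px [379.1  394.46] deg by width 49.5 slope px/deg 6.92103601151274
shut edge z 130 width 116.336147626485 r 157.7119597406193 Ymid -0.4643381943429048
top deg by row 59.8 px [379.85 354.35] deg by width 69.1 slope px/deg 7.208014323009138
now deg by row 44.45 px [379.27 394.19] deg by width 49.4 slope px/deg 7.033515165731899
```

>>> apply_moves:
  commands:
    - [1.5,-0.05,0,-0.045,0]
    - [1.5,-0.08,0,-0.07,0]
    - [1.5,-0.08,0,-0.07,0]
    - [1.5,-0.08,0,-0.07,0]
    - [1.5,0,0,0,0]
    - [1.5,0,0,0,0]
    - [1.5,0,0,0,0]
    - [1.5,0,0,0,0]

```text
time_s: 20.67
eef_pos: [600.1, 207.3, 280.7]
ee_rot: [-0.0, 0.107, 0.994, -0.0]
force: [-2.0, -5.0, -1.0]
grip_width: 0.32
```

```bash
python3 look.py 16 wrist side
python3 - <<'E'
import cv2,numpy as np
from h import *
p=np.array(ctrl.sense()["eef_pos"]);H=np.array([726.2,180.6]);tx=np.array([-np.cos(.215),np.sin(.215)])
f=(p[:2]-H)@tx;u=p[2]+7.5-130;print(np.degrees(np.arctan2(u,f)-np.arctan2(12,203)))
z=lambda k,y0,y1,x0,x1:cv2.resize(cv2.convertScaleAbs(cv2.imread(f"pics/wrist_{k}.png")[y0:y1,x0:x1],alpha=1.6),None,fx=3,fy=3)
cv2.imwrite("pics/c16.png",np.hstack([z(16,350,480,200,320),z(16,350,480,320,440)]))
a=cv2.imread("pics/side_16.png")[210:370,220:400]; cv2.imwrite("pics/side_16z.png",cv2.resize(a,None,fx=3.7,fy=3.7,interpolation=cv2.INTER_CUBIC))
E
```

```text
{'time_s': 20.6667, 'eef_pos': array([600.064, 207.349, 280.724]), 'ee_rot': array([-0.   ,  0.107,  0.994, -0.   ]), 'force': array([-1.968, -4.99 , -1.024]), 'wrist_torque': array([-0.763,  0.53 ,  0.005]), 'grip_width': 0.31957629264501475, 'joints': array([ 0.149,  0.547,  1.055, -0.   ,  1.541, -1.208])}
47.443458825021786
```

View pics/c16.png

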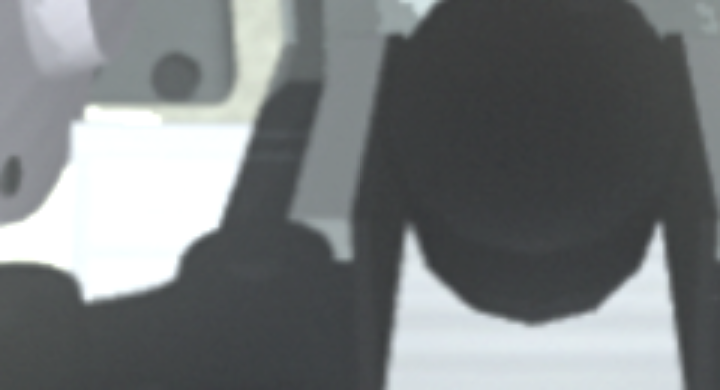

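View pics/side_16z.png

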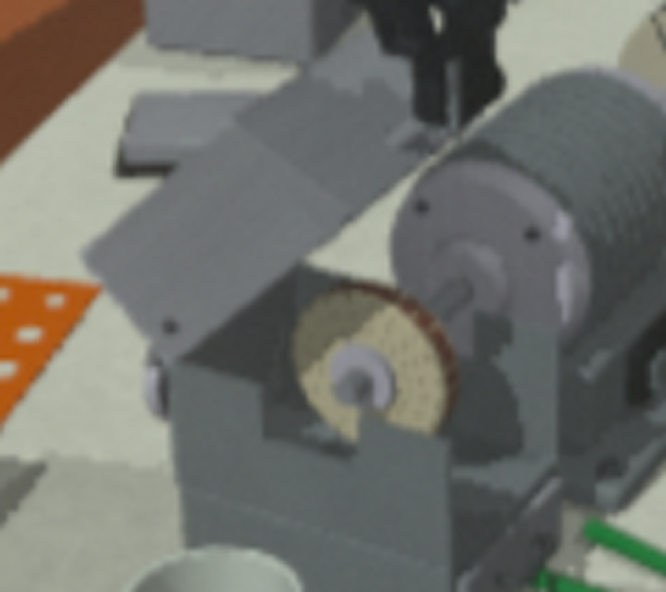

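```bash
sed -i 's/("now",pc,224,531,394.3)/("now",pc,224.5,531.5,391.3)/' ang.py; python3 ang.py
python3 - <<'E'
from h import *
d=ctrl.camera_info("side")
X=np.array([np.cos(.215),-np.sin(.215),0]);Y=np.array([np.sin(.215),np.cos(.215),0]);w=np.array([562.1,-184,0])
def P(uv,y):
    o,r=ray(d,uv);t=(y-(o-w)@Y)/(r@Y);p=o+t*r-w;return np.array([p@X,p[2]])
A=lambda x,y:((220+x/3.7)/1.5-.2,(210+y/3.7)/1.5-.2)
p=[P(A(*q),451) for q in ((85,254),(238,120),(180,360),(342,222))]
print(np.round(p,1).tolist(),[np.degrees(np.arctan2(b[1]-a[1],-(b[0]-a[0]))).round(1) for a,b in((p[0],p[1]),(p[2],p[3]),(p[0],p[3]))],"back edge",np.degrees(np.arctan2(p[0][0]-p[2][0],p[0][1]-p[2][1])))
s=[P((159.6+x/3.7,129.6+y/3.7),451) for x,y in((62,200),(222,242),(70,292),(247,335))]
dg=lambda a,b:np.degrees(np.arctan2(b[1]-a[1],-(b[0]-a[0])))
print("diagonals rel", dg(p[0],p[3])-dg(s[0],s[3]), dg(p[2],p[1])-dg(s[2],s[1]))
E
```

```text
shut edge z 124 width 119.09902411012457 r 154.89530610852134 Ymid -0.5908610283434369
top deg by row 61.9 px [379.51 354.23] deg by width 69.95 slope px/deg 6.982932205723898
now deg by row 47.2 px [378.97 391.35] deg by width 50.8 slope px/deg 6.802588106014127
shut edge z 127 width 117.7175858683048 r 156.30363292457034 Ymid -0.5275996113431674
top deg by row 60.85 px [379.68 354.44] deg by width 69.95 slope px/deg 7.092057397583062
now deg by row 46.2 px [379.14 391.27] deg by width 50.75 slope px/deg 6.911068893218555
shut edge z 130 width 116.336147626485 r 157.7119597406193 Ymid -0.4643381943429048
top deg by row 59.75 px [379.86 354.15] deg by width 69.15 slope px/deg 7.204640505931536
now deg by row 45.25 px [379.31 391.37] deg by width 50.7 slope px/deg 7.028907295503416
[[128.7, 180.1], [33.1, 274.4], [76.6, 133.9], [-20.6, 234.9]] [np.float64(44.6), np.float64(46.1), np.float64(20.2)] back edge 48.46776911357253
diagonals rel 45.11698687135396 42.190555202259915
```

Run:
```python
from rig import ctrl
print(ctrl.finish_job())
```

```text
the job is handed in; nothing more can be done
None
```

The pre-start check is done and handed in at about 20.7 s, with the gripper still holding the hood by its knob.

- **Spindle:** With the hood shut, I pinched the felt wheel on its faces and carried it round in three strokes, top moving away from the robot. I regripped between strokes. The pencil line ended about 30° past the top, so it made roughly 390° in all. The wrist force reading after each stroke was never above about 14 N, with no sign of anything caught.
- **Hood:** I pinched the knob across its sides, swung the hood slowly along its arc to about 61–62° (9–10° past balance), and eased it back. It dipped to about 45–46°, so I nudged it up in two small steps (about 1.4° together). It never swung free.
- **Last checks disagreed slightly:** The hood's final angle comes out as follows, against a target of about 46.6°:

| Method | Angle |
|---|---|
| Gripper position | 47.4° |
| Hood's front edge in the wrist camera | 45.3–47.2° |
| Hood edges in the side view | 44.6–48.5° |
| Side-view diagonals, read against the shut picture | 42–45° |

  The knob appears to have crept a few millimetres between the pads. My best estimate is about 46°, or 5–6° below balance, give or take 1–2°.
- **Grip:** The opening reads 27 mm on the 28 mm knob and the force at the wrist is about 5 N. In the pictures I viewed, nothing else had moved.

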